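Pack the driver kit case and close its lid

ROBOT

A 6-joint arm with a two-finger parallel gripper is mounted at the origin on the work surface. World frame = base frame: x ahead of the robot, y to its left, z up, the work surface at z = 0. Lengths are in m, angles in rad, forces in N, time in s.
With the tool pointing down it reaches from about 0.35 to 0.875 m from the base axis. Payload 4.2 kg.
Tool frame: the origin (TCP) lies on the centre line of the jaws, within the pads' length; the fingertips stand 19 mm ahead of it and the grasp point (between the pads) is the TCP (ctrl.finger_overhang is the distance from the TCP to the fingertips, in m); z points along the fingers, x is the direction in which the jaws open and shut, and the axes are right-handed (so a half turn about z gives the same grasp; the last joint's range is limited). The gripper opens to 87 mm and grips with 3 to 60 N. Pads are 19 mm wide; open, the fingers measure 117 mm over their backs; the gripper's body (75 mm by 190 mm) begins 51 mm behind the grasp point.
Start: joints at [1.376, 0.385, 0.008, 0, -1.194, -0.259], TCP at [0.274, 0.562, 0.242] pointing down, gripper open.
Joint ranges: [-3.14, 3.14], [-1.21, 2.06], [-1.07, 1.41], [-3.16, 2.05], [-2.99, -0.16], [-3.1, 3.1]. Speed limits (rad/s): [2.79, 2.79, 3.14, 3.14, 3.14, 3.14].

INTERFACE

Orientations are given as a rotation vector (axis times angle).
In Python, from workcell import ctrl gives the robot as it stands. The module is installed in compiled form; this text tells all that it offers.
- The arm moves only by the tool apply_moves, never from a script. Its argument "commands" is a list of rows, each an object of numbers: "wx", "wy", "wz": the turn, a rotation vector about the tool's x, y, z in degrees; "tx", "ty", "tz": the shift along the tool's x, y, z in mm; "fingers": the opening, from -1 (shut) to 1 (fully open). A call has 1 to 12 rows; each row shifts and turns the commanded pose from where the row before left it, along the tool's axes as they then stand; what a row does not reach is not made up. A row lasts 1/8 s, in which the tool goes at most 62.5 mm and 10.7 degrees, less where a joint would pass 70% of its speed; a pose out of reach is approached as far as the arm can. A call with a gripper value outside its range is refused whole. The fingers move at their own pace and stop on an object; the grip force is fixed at half the most. Time passes only in rows, so rows that do not move let the fingers close. It gives the time, the measured TCP pose, the force and the opening at its end, in the units of the state.
- ctrl.read_state(): the state, without advancing time (a new reading comes with each control period).
- ctrl.get_image(name): name is "scene" or "top" or "wrist"; returns the picture (384x512x3 uint8, red, green, blue); there is no depth.
- ctrl.get_calibration(name): a dict with "camera_matrix" (3x3 intrinsics, pixels), "T" (4x4, takes a point from camera to world coordinates); the wrist camera has in their place "hand_eye" (4x4, takes a point from camera to tool coordinates, whose origin is the TCP and whose axes are the tool frame's). Camera axes: x right, y down, z forward; pixel columns grow to the right and rows downward; lengths in m; the calibration is good to about 2 mm. A picture is of the moment at which its call begins: read the wrist's pose just before it. get_calibration takes no time and is no camera call.
- ctrl.hand_in(): hands the job in, once; it reports no verdict.
The state is a dict: "time": time; "qpos": joint angles; "qd": joint speeds; "effort": joint torques, N m; "ee_pos": TCP position; "orientation": TCP orientation; "ft_force": force on the tool from outside, world axes, zero at the start; "wrist_torque": the same for the moment, N m; "width": finger opening in m.
Only numpy, scipy, OpenCV 4.12 (cv2) and the standard library are available. Lean on these libraries where they do the work, as an engineer would, in place of code of your own. Each camera call takes 0.05 s, during which the arm holds its last target. There are 200 camera calls.

TASK

Pack the blue kit case: move the yellow bit holder that was left lying across it into its own long pocket, and take the battery out of the charger by its ends, set it down on the bench to change your grip to its long sides, and lay it in its own pocket. Lower both gently, never drop them, and check that both lie flat on the pocket floors with nothing standing above the rim. Then close the lid fully without slamming it, leaving the other things on the bench where they are.

Things in the scene. Friction and masses are not known exactly. Their poses are not given: they have to be found in the camera images.
- case: blue hinged kit case, fixed to the bench, 116 (x) x 156 (y) x 46 mm high without lid; walls and floor 6 mm; origin at the centre of its underside; x points from its front to the hinge, z up. A light grey insert fills it to the rim, cut by two pockets and by a finger trench 44 mm wide (x from -22 to +22 mm) that crosses it all along y; pockets and trench go down to the floor
- battery_pocket (a point): centre of the battery pocket's floor (orange), 6 mm above the bench, at y = -30 mm in the case; axes as the case. The pocket is 72 (x) x 42 mm (y), 40 mm deep; fingers fit only in the trench beside its middle, not at its ends
- holder_pocket (a point): centre of the bit-holder pocket's floor (yellow), 6 mm above the bench, at y = +34 mm in the case; axes as the case. The pocket is 104 (x) x 28 mm (y), 40 mm deep; fingers fit only in the trench beside its middle, not at its ends
- case_hinge (a point): middle of the lid's hinge line (parallel to the case's y) at the back rim, 58 mm behind the case centre, 46 mm above the bench; axes as the case
- lid (a joint): lid angle: 0 = shut on the rim, grows as it opens, starts at 2.0 to 2.4 rad (leaning back past vertical). Flat blue panel 116 x 156 x 8 mm with a black tab 14 x 50 mm on the middle of its free edge, whose end is 128 mm from the hinge. A friction hinge: it stays where it is left; about 2 N at the edge moves it
- lid_edge (a point): middle of the lid's free edge (where the tab starts), half-way through the 8 mm panel, 116 mm from the hinge
- charger: black battery charger, fixed; origin on the bench below the middle of its bay, a channel 40 mm wide along its x, open at both ends, floor 12 mm above the bench. Its side walls, 62 mm long, rise to 42 mm, level with the battery's top, so the battery in it can only be held by its ends. The base is 56 mm long (x); the housing reaches from y = -32 to +92 mm
- battery_center (a point): centre of the battery, a black block with an orange band and an orange patch on top, 64 (x, long) x 36 (y) x 30 mm (z), 130 to 260 g; starts in the charger bay, long axis along the charger's x
- holder_center (a point): centre of the yellow bit holder, a bar 96 (x, long) x 22 (y) x 24 mm (z) with a row of steel bit ends on top, about 100 g; starts lying flat on the case's rim and insert, crosswise at the front
- glue: bystander: white glue bottle, 40 mm diameter, 100 mm tall; origin at the centre of its underside
- reel: bystander: grey plastic reel lying flat, 80 mm outside diameter, 26 mm high; origin at the centre of its underside
- profile: bystander: aluminium profile offcut, 20 (x) x 90 (y) x 20 mm; origin at the centre of its underside
- screw_bin: bystander: open red bin with screws, 100 (x) x 75 (y) x 45 mm; origin at the centre of its underside
- wrench: bystander: steel wrench lying along its x, 150 mm long, up to 38 mm wide, 8 mm thick; origin midway along it, on its underside
- moulding: bystander: dark wood moulding offcut, 30 (x) x 140 (y) x 16 mm; origin at the centre of its underside
- bit_tin: bystander: round green tin, 52 mm diameter, 34 mm high; origin at the centre of its underside
There are look-alikes about, which are no part of the job. There is more than one size of the case; the job needs the middle-sized.

How it is judged:
On the way, in this order (a step that is already met when the one before it is completed fails the run):
1. the battery stands flat on the bench, out of the charger, let go (height (world z) of battery_center below 0.018 m and angle between battery_center's own z axis and vertical below 0.12 rad and contact force between battery and the fingers below 0.05 N), for 0.1 s.
2. with the lid still open, battery and bit holder lie flat on the floors of their own pockets, below the rim, let go (x of battery_center in the frame of case between -0.006 and 0.006 m and y of battery_center in the frame of case between -0.036 and -0.024 m and z of battery_center in the frame of case below 0.025 m and angle between each of battery_center, holder_center's own z axis and vertical below 0.12 rad and angle between the x axis of each of battery_center, holder_center and the x axis of case, either way round below 0.2 rad and x of holder_center in the frame of case between -0.006 and 0.006 m and y of holder_center in the frame of case between 0.028 and 0.04 m and z of holder_center in the frame of case below 0.022 m and contact force between each of battery, holder and the fingers below 0.05 N and value of joint lid above 1 rad), for 0.2 s.
At the end, for the whole second after the job is handed in: Battery and bit holder lie at rest in their own pockets of the case (centre within 6 mm of the pocket's along and across, within 4 mm of full depth, top face up and tilted under 0.12 rad, long axis within 0.2 rad of the case's x, either way round), and the lid is shut (under 0.05 rad) and still (x of battery_center in the frame of case between -0.006 and 0.006 m and y of battery_center in the frame of case between -0.036 and -0.024 m and z of battery_center in the frame of case below 0.025 m and angle between each of battery_center, holder_center's own z axis and vertical below 0.12 rad and angle between the x axis of each of battery_center, holder_center and the x axis of case, either way round below 0.2 rad and x of holder_center in the frame of case between -0.006 and 0.006 m and y of holder_center in the frame of case between 0.028 and 0.04 m and z of holder_center in the frame of case below 0.022 m and linear speed of each of battery, holder below 0.02 m/s and value of joint lid below 0.05 rad and velocity of joint lid between -0.05 and 0.05 rad/s); the robot touches nothing.
It fails at once if the battery is dropped, thrown or knocked: it moves faster than 0.4 m/s with no finger touching it (linear speed of battery above 0.4 m/s and contact force between battery and the fingers below 0.01 N).
It fails at once if the bit holder is dropped, thrown or knocked: it moves faster than 0.4 m/s with no finger touching it (linear speed of holder above 0.4 m/s and contact force between holder and the fingers below 0.01 N).
It fails at once if the lid is slammed: it comes down on the rim (last 0.2 rad) faster than 2.5 rad/s (velocity of joint lid below -2.5 rad/s and value of joint lid below 0.2 rad).
It fails at once if a bystander is moved by more than 30 mm (distance of any of glue, reel, profile, screw_bin, wrench, moulding, bit_tin from where it was at the start of the episode above 0.03 m).
It also fails if it takes over 72 s, if anything falls off the work surface, if the arm or the gripper's body presses on something with over 40 N, if the wrist force passes 120 N, or if a joint passes its speed limit or range.

## Working session

There is one attempt and no reset: what is moved stays moved. The work goes in short steps, Python scripts to look and compute and a tool call to move; the robot and the scene stay as the last step left them, time stands still between calls to the robot, and variables do not carry over. Pictures are saved under pics/ and viewed, about 8 in all and at most 12, crops included, and the job is handed in when it is done.

Besides the shell and the picture viewer there is one more tool, called after "Request:" in YAML: its name, and indented under it one key for each argument. apply_moves: Moves the arm, as the interface text tells. Its arguments: {"type":"object","properties":{"commands":{"type":"array"}},"required":["commands"]}

```bash
mkdir -p pics; cat > h.py <<'E'
import numpy as np, cv2
from scipy.spatial.transform import Rotation as R
from workcell import ctrl
def snap(name,fn,crop=None,scale=1):
    s=ctrl.read_state(); im=ctrl.get_image(name)[:,:,::-1].copy()
    np.save('pics/'+fn+'.npy',im); c=im
    if crop: x0,y0,x1,y1=crop; c=im[y0:y1,x0:x1]
    cv2.imwrite('pics/'+fn+'.png',cv2.resize(c,None,fx=scale,fy=scale,interpolation=cv2.INTER_CUBIC))
    return s
def camT(name,s=None):
    c=ctrl.get_calibration(name); K=np.array(c['camera_matrix'])
    if name=='wrist':
        T=np.eye(4);T[:3,:3]=R.from_rotvec(s['orientation']).as_matrix();T[:3,3]=s['ee_pos'];T=T@np.array(c['hand_eye'])
    else: T=np.array(c['T'])
    return K,T
def ray(name,u,v,z,s=None):
    K,T=camT(name,s); d=T[:3,:3]@np.linalg.solve(K,[u,v,1]); o=T[:3,3]
    return o+d*(z-o[2])/d[2]
def proj(name,P,s=None):
    K,T=camT(name,s); p=T[:3,:3].T@(np.asarray(P)-T[:3,3]); q=K@p; return q[:2]/q[2]
E
python3 - <<'E'
from h import *
import cv2
snap('top','top1',scale=1.56); s=snap('scene','scene1',scale=1.56)
print(s)
for n in('top','scene'):
    K,T=camT(n); print(K,T.round(3))
print(ctrl.get_calibration('wrist'), ctrl.finger_overhang)
E
```

```text
{'time': 0.05, 'qpos': array([ 1.37562731e+00,  3.85523738e-01,  6.65263191e-03, -4.96282845e-04,
       -1.19395962e+00, -2.58598236e-01]), 'qd': array([-0.0001267 , -0.00229418,  0.00189468,  0.00076039, -0.00018615,
       -0.0007559 ]), 'effort': array([-1.10971858e-03, -3.92042577e+01,  1.88165778e+01,  4.23961222e+00,
        1.38241533e-02, -4.45890680e-05]), 'ee_pos': array([0.27371308, 0.56127454, 0.24049024]), 'orientation': array([ 1.66365486e+00, -2.66289237e+00,  1.83330783e-03]), 'ft_force': array([-0.55845485, -0.57712838, -0.36564845]), 'wrist_torque': array([ 0.01107105, -0.02365527,  0.04697668]), 'width': 0.0866783652897465}
[[353.3771473    0.         252.14048961]
 [  0.         353.3771473  189.30516346]
 [  0.           0.           1.        ]] [[-0.012 -0.99   0.143  0.352]
 [-1.     0.015  0.02  -0.016]
 [-0.022 -0.143 -0.99   1.016]
 [ 0.     0.     0.     1.   ]]
[[382.90939132   0.         259.44839075]
 [  0.         382.90939132 188.56025601]
 [  0.           0.           1.        ]] [[ 0.282  0.572 -0.77   1.295]
 [ 0.959 -0.188  0.211 -0.231]
 [-0.024 -0.798 -0.602  0.671]
 [ 0.     0.     0.     1.   ]]
{'camera_matrix': array([[274.70038139,   0.        , 253.79126582],
       [  0.        , 274.70038139, 196.0446521 ],
       [  0.        ,   0.        ,   1.        ]]), 'hand_eye': array([[ 9.99999216e-01,  5.66910577e-04, -1.11679234e-03,
        -5.99768970e-04],
       [-2.25755986e-04,  9.58675935e-01,  2.84500265e-01,
        -7.89952154e-02],
       [ 1.23192815e-03, -2.84499790e-01,  9.58675311e-01,
        -1.43083751e-01],
       [ 0.00000000e+00,  0.00000000e+00,  0.00000000e+00,
         1.00000000e+00]])} 0.019
```

View pics/top1.png

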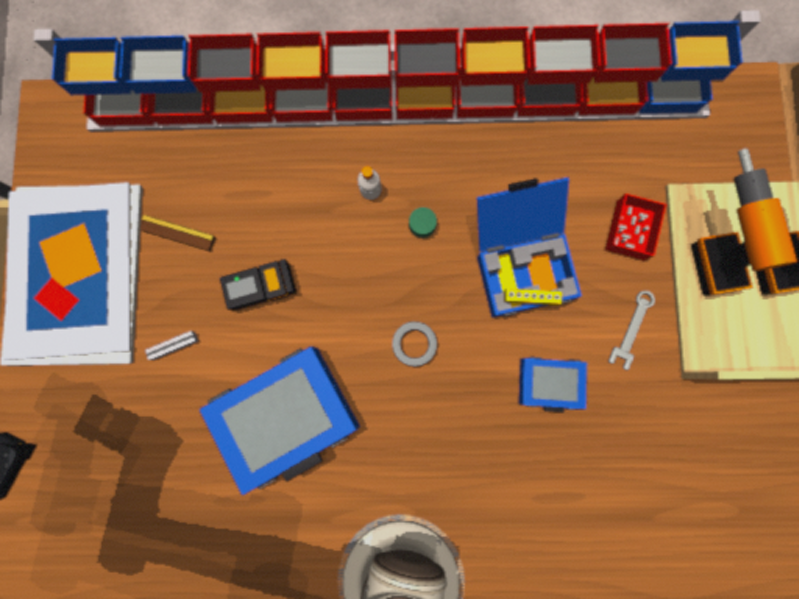

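View pics/scene1.png

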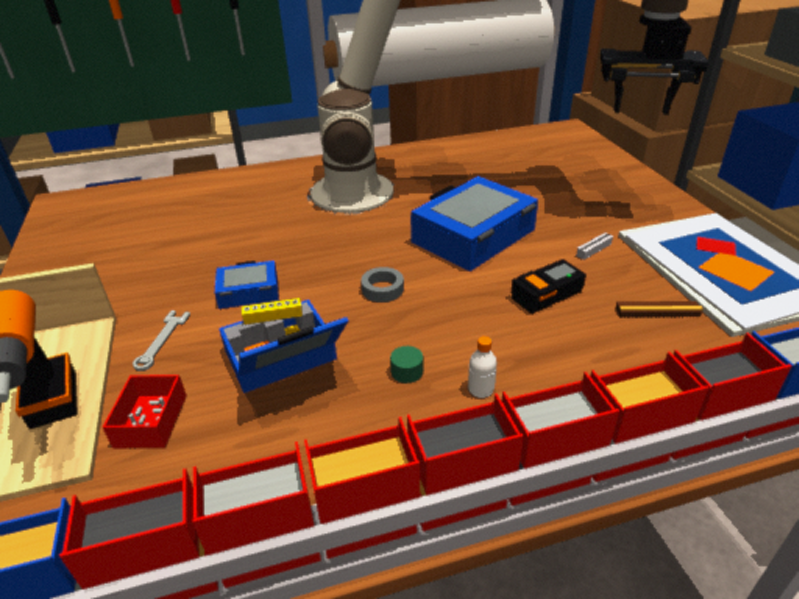

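The top view shows the open middle-sized case around (530,270), with the bit holder lying crosswise at (534,297). The charger is at (258,285), with the battery on its right at (272,279). I'll enlarge both for measuring.

```bash
python3 - <<'E'
from h import *
im=np.load('pics/top1.npy')
a=cv2.resize(im[110:210,300:380],None,fx=5,fy=5,interpolation=cv2.INTER_CUBIC)
b=cv2.resize(im[155:205,135:195],None,fx=5,fy=5,interpolation=cv2.INTER_CUBIC)
c=np.zeros((500,700,3),np.uint8); c[:,:400]=a; c[:250,400:]=b
cv2.imwrite('pics/crop1.png',c)
E
```

```text
(no output)
```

View pics/crop1.png

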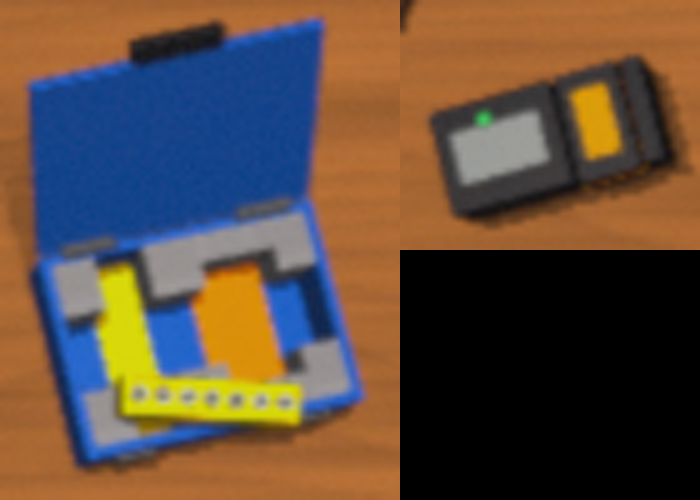

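```bash
python3 - <<'E'
from h import *
A=lambda x,y,z: ray('top',300+x/5,110+y/5,z)
B=lambda x,y,z: ray('top',135+(x-400)/5,155+y/5,z)
c=np.array([A(82,455,.046),A(360,395,.046),A(308,203,.046),A(38,262,.046)])
print(c.round(4)); m=c.mean(0); print('case',m, 'sides',[np.linalg.norm(c[i]-c[(i+1)%4]).round(3) for i in range(4)])
d=c[2]-c[1]+c[3]-c[0]; e=c[0]-c[1]+c[3]-c[2]; print('yaw',np.arctan2(d[1],d[0]),np.arctan2(-e[0],e[1]))
h=np.array([A(125,375,.07),A(303,385,.07),A(300,425,.07),A(122,415,.07)]); print('holder',h.mean(0),'sides',[np.linalg.norm(h[i]-h[(i+1)%4]).round(3) for i in range(4)])
l=h[0]+h[3]-h[1]-h[2]; print('hyaw (long axis)',np.arctan2(l[1],l[0]))
p=np.array([B(568,88,.042),B(605,80,.042),B(622,155,.042),B(586,162,.042)]); print('patch',p.mean(0),[np.linalg.norm(p[i]-p[(i+1)%4]).round(3) for i in range(4)])
q=p[0]+p[1]-p[2]-p[3]; print('byaw',np.arctan2(q[1],q[0]))
g=np.array([B(430,115,.042),B(635,58,.042),B(670,160,.042),B(460,215,.042)]); print('charger',g.round(3)); f=g[0]-g[1];print('chyaw',np.arctan2(-f[0],f[1]))
# lid tab
for ang in (2.0,2.2,2.4):
    z=.046+.116*np.sin(ang); print(ang, A(178,45,z).round(3))
s=ctrl.read_state(); print(R.from_rotvec(s['orientation']).as_matrix().round(3))
E
```

```text
[[ 0.4571 -0.1726  0.046 ]
 [ 0.4881 -0.3264  0.046 ]
 [ 0.5971 -0.304   0.046 ]
 [ 0.5659 -0.1522  0.046 ]]
case [ 0.52704947 -0.23880573  0.046     ] sides [np.float64(0.157), np.float64(0.111), np.float64(0.155), np.float64(0.111)]
yaw 0.19426660796047263 0.20115662118359387
holder [ 0.48325082 -0.2397197   0.07      ] sides [np.float64(0.095), np.float64(0.022), np.float64(0.095), np.float64(0.022)]
hyaw (long axis) 1.4989446917717826
patch [0.52462999 0.22301129 0.042     ] [np.float64(0.021), np.float64(0.044), np.float64(0.021), np.float64(0.044)]
byaw 0.24659448345098883
charger [[0.53  0.317 0.042]
 [0.56  0.201 0.042]
 [0.502 0.18  0.042]
 [0.473 0.298 0.042]]
chyaw 0.2613095518055517
2.0 [ 0.654 -0.212  0.151]
2.2 [ 0.658 -0.214  0.14 ]
2.4 [ 0.663 -0.218  0.124]
[[-0.439 -0.899 -0.001]
 [-0.899  0.439 -0.002]
 [ 0.002 -0.    -1.   ]]
```

```bash
cat >> h.py <<'E'
def go(x,y,z,yaw):
    "turn about tool z (deg), then shift (mm) in the turned, vertical tool frame"
    s=ctrl.read_state(); M=R.from_rotvec(s['orientation']).as_matrix(); y0=np.arctan2(M[1,0],M[0,0])
    d=(yaw-y0+np.pi)%(2*np.pi)-np.pi
    c,sn=np.cos(yaw),np.sin(yaw); F=np.array([[c,sn,0],[sn,-c,0],[0,0,-1]]).T
    t=F.T@(np.array([x,y,z])-s['ee_pos'])*1000
    print('t',round(s['time'],2),'pos',s['ee_pos'].round(4),'yaw',round(y0,3),'tilt',M[:2,2].round(4),'w',round(s['width'],4),'F',s['ft_force'].round(1))
    print('wz',round(-np.degrees(d),1),'txyz',t.round(1))
E
python3 - <<'E'
from h import *
go(.525,.223,.17,-2.885)
for n,u,v in(('reel',414,344),('tin',423,222),('glue',369,183)): print(n,ray('top',u/1.56,v/1.56,.03).round(3))
E
```

```text
t 0.1 pos [0.2737 0.5613 0.2406] yaw -2.025 tilt [-0.0008 -0.0018] w 0.0869 F [-0.3  0.2  0.4]
wz 49.3 txyz [-157.2 -391.    70.6]
reel [ 0.406 -0.032  0.03 ]
tin [ 0.63  -0.052  0.03 ]
glue [0.707 0.047 0.03 ]
```

Request:
apply_moves:
  commands:
    - {"wz":10}
    - {"wz":10}
    - {"wz":10}
    - {"wz":10}
    - {"wz":9.3}
    - {"tx":-22,"ty":-56,"tz":10}
    - {"tx":-22,"ty":-56,"tz":10}
    - {"tx":-22,"ty":-56,"tz":10}
    - {"tx":-22,"ty":-56,"tz":10}
    - {"tx":-22,"ty":-56,"tz":10}
    - {"tx":-22,"ty":-56,"tz":10}
    - {"tx":-25,"ty":-55,"tz":10}

```text
invalid input at $.commands[0]: expected keys wx, wy, wz, tx, ty, tz, fingers
```

Request:
apply_moves:
  commands:
    - {}
    - {}

```text
invalid input at $.commands[0]: expected keys wx, wy, wz, tx, ty, tz, fingers
```

```bash
python3 - <<'E'
from h import *
go(.525,.223,.17,-2.885)
snap('wrist','w1',scale=1.5)
s=ctrl.read_state(); print(proj('wrist',[.525,.223,.042],s)*1.5)
E
```

```text
t 0.1 pos [0.2737 0.5613 0.2406] yaw -2.025 tilt [-0.0008 -0.0018] w 0.0869 F [-0.3  0.2  0.4]
wz 49.3 txyz [-157.2 -391.    70.6]
[ 709.71559786 -348.40728006]
```

View pics/w1.png

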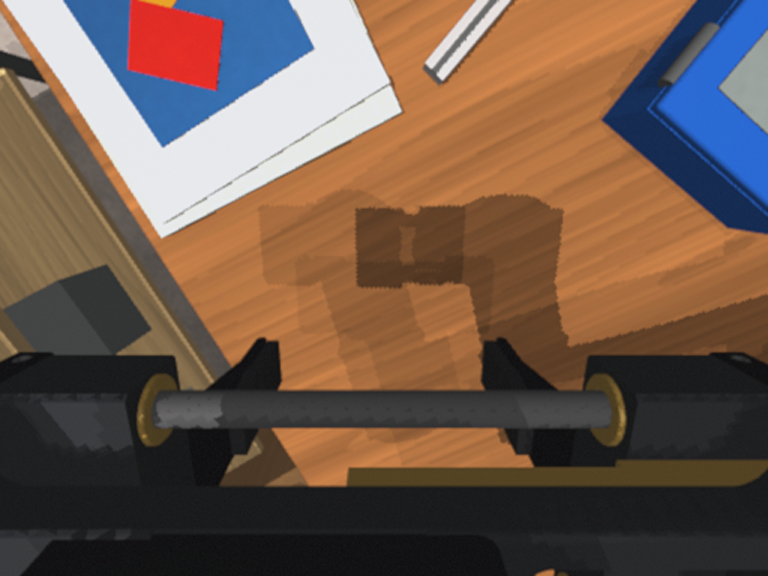

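Request:
apply_moves:
  commands:
    - {"wx":0,"wy":0,"wz":10,"tx":0,"ty":0,"tz":0,"fingers":1}
    - {"wx":0,"wy":0,"wz":10,"tx":0,"ty":0,"tz":0,"fingers":1}
    - {"wx":0,"wy":0,"wz":10,"tx":0,"ty":0,"tz":0,"fingers":1}
    - {"wx":0,"wy":0,"wz":10,"tx":0,"ty":0,"tz":0,"fingers":1}
    - {"wx":0,"wy":0,"wz":9.3,"tx":0,"ty":0,"tz":0,"fingers":1}
    - {"wx":0,"wy":0,"wz":0,"tx":-22,"ty":-56,"tz":10,"fingers":1}
    - {"wx":0,"wy":0,"wz":0,"tx":-22,"ty":-56,"tz":10,"fingers":1}
    - {"wx":0,"wy":0,"wz":0,"tx":-22,"ty":-56,"tz":10,"fingers":1}
    - {"wx":0,"wy":0,"wz":0,"tx":-22,"ty":-56,"tz":10,"fingers":1}
    - {"wx":0,"wy":0,"wz":0,"tx":-22,"ty":-56,"tz":10,"fingers":1}
    - {"wx":0,"wy":0,"wz":0,"tx":-22,"ty":-56,"tz":10,"fingers":1}
    - {"wx":0,"wy":0,"wz":0,"tx":-25,"ty":-55,"tz":10,"fingers":1}

```text
time: 1.65
ee_pos: [0.5258, 0.2217, 0.1712]
orientation: [0.402, -3.116, -0.0]
ft_force: [0.3, 0.6, 1.1]
width: 0.0869
```

Request:
apply_moves:
  commands:
    - {"wx":0,"wy":0,"wz":0,"tx":0,"ty":0,"tz":0,"fingers":1}
    - {"wx":0,"wy":0,"wz":0,"tx":0,"ty":0,"tz":0,"fingers":1}

```text
time: 1.9
ee_pos: [0.525, 0.2232, 0.1713]
orientation: [0.401, -3.115, 0.0]
ft_force: [-0.3, -0.0, 0.5]
width: 0.0869
```

```bash
python3 - <<'E'
from h import *
go(.525,.223,.17,-2.885)
s=snap('wrist','w2',crop=(130,60,390,255),scale=3)
print(proj('wrist',[.525,.223,.042],s))
E
```

```text
t 1.9 pos [0.525  0.2232 0.1713] yaw -2.886 tilt [-0.0004 -0.0002] w 0.0869 F [-0.3 -0.   0.5]
wz -0.0 txyz [ 0.1 -0.2  1.3]
[254.96264648 193.23658497]
```

View pics/w2.png

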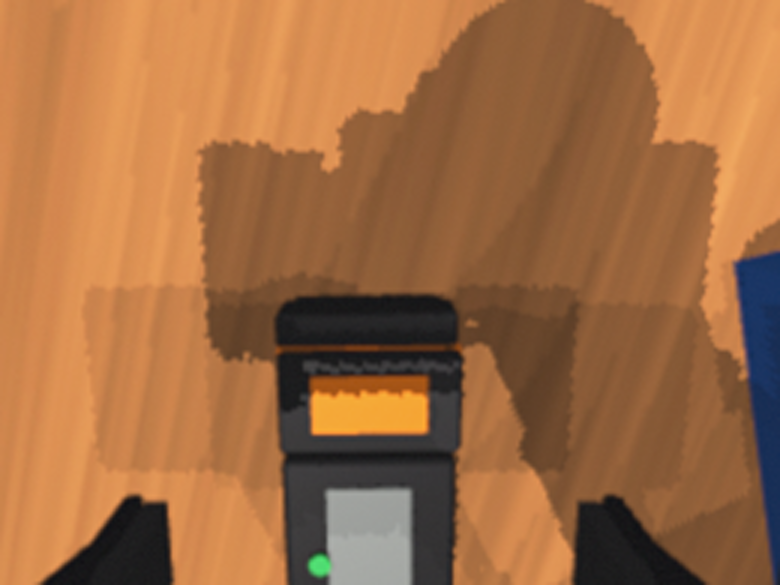

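The battery sits centred at crop (371,403), square to the jaws. It is about 1.6 mm in −tx and 2 mm in +ty from the prediction. Descending on its ends.

Request:
apply_moves:
  commands:
    - {"wx":0,"wy":0,"wz":0,"tx":-1.5,"ty":2,"tz":30,"fingers":1}
    - {"wx":0,"wy":0,"wz":0,"tx":0,"ty":0,"tz":30,"fingers":1}
    - {"wx":0,"wy":0,"wz":0,"tx":0,"ty":0,"tz":30,"fingers":1}
    - {"wx":0,"wy":0,"wz":0,"tx":0,"ty":0,"tz":25,"fingers":1}
    - {"wx":0,"wy":0,"wz":0,"tx":0,"ty":0,"tz":15,"fingers":1}
    - {"wx":0,"wy":0,"wz":0,"tx":0,"ty":0,"tz":13,"fingers":1}
    - {"wx":0,"wy":0,"wz":0,"tx":0,"ty":0,"tz":0,"fingers":1}

```text
time: 2.82
ee_pos: [0.5256, 0.2259, 0.0281]
orientation: [0.403, -3.115, 0.001]
ft_force: [0.2, 0.2, 0.2]
width: 0.0873
```

Request:
apply_moves:
  commands:
    - {"wx":0,"wy":0,"wz":0,"tx":0,"ty":0,"tz":0,"fingers":0.2}
    - {"wx":0,"wy":0,"wz":0,"tx":0,"ty":0,"tz":0,"fingers":-1}
    - {"wx":0,"wy":0,"wz":0,"tx":0,"ty":0,"tz":0,"fingers":-1}
    - {"wx":0,"wy":0,"wz":0,"tx":0,"ty":0,"tz":0,"fingers":-1}
    - {"wx":0,"wy":0,"wz":0,"tx":0,"ty":0,"tz":0,"fingers":-1}

```text
time: 3.45
ee_pos: [0.5261, 0.2257, 0.0291]
orientation: [-0.402, 3.115, 0.0]
ft_force: [-2.2, -0.3, 4.1]
width: 0.0636
```

```bash
python3 - <<'E'
from h import *
go(.525,.223,.12,-2.886)
go(.51,.09,.085,-2.943)
E
```

```text
t 3.45 pos [0.5261 0.2257 0.0291] yaw -2.885 tilt [0.0003 0.0001] w 0.0636 F [-2.2 -0.3  4.1]
wz 0.1 txyz [  1.7  -2.3 -90.9]
t 3.45 pos [0.5261 0.2257 0.0291] yaw -2.885 tilt [0.0003 0.0001] w 0.0636 F [-2.2 -0.3  4.1]
wz 3.3 txyz [  42.5 -129.8  -55.9]
```

Good grip at 63.6 mm, but the fingertips hang 2 mm below the battery's underside, so they would meet the bench first. I'll regrip 8 mm higher, then lift.

Request:
apply_moves:
  commands:
    - {"wx":0,"wy":0,"wz":0,"tx":0,"ty":0,"tz":0,"fingers":0.7}
    - {"wx":0,"wy":0,"wz":0,"tx":0,"ty":0,"tz":0,"fingers":0.7}
    - {"wx":0,"wy":0,"wz":0,"tx":0,"ty":0,"tz":-8,"fingers":0.7}
    - {"wx":0,"wy":0,"wz":0,"tx":0,"ty":0,"tz":0,"fingers":0.7}
    - {"wx":0,"wy":0,"wz":0,"tx":0,"ty":0,"tz":0,"fingers":-1}
    - {"wx":0,"wy":0,"wz":0,"tx":0,"ty":0,"tz":0,"fingers":-1}
    - {"wx":0,"wy":0,"wz":0,"tx":0,"ty":0,"tz":0,"fingers":-1}
    - {"wx":0,"wy":0,"wz":0,"tx":0,"ty":0,"tz":0,"fingers":-1}

```text
time: 4.45
ee_pos: [0.5259, 0.2256, 0.0365]
orientation: [0.402, -3.116, 0.0]
ft_force: [0.0, 0.6, 0.8]
width: 0.064
```

Request:
apply_moves:
  commands:
    - {"wx":0,"wy":0,"wz":0,"tx":0,"ty":0,"tz":-6,"fingers":-1}
    - {"wx":0,"wy":0,"wz":0,"tx":0,"ty":0,"tz":-14,"fingers":-1}
    - {"wx":0,"wy":0,"wz":0,"tx":0,"ty":0,"tz":-20,"fingers":-1}
    - {"wx":0,"wy":0,"wz":0,"tx":0,"ty":0,"tz":-20,"fingers":-1}
    - {"wx":0,"wy":0,"wz":0,"tx":0,"ty":0,"tz":0,"fingers":-1}

```text
time: 5.08
ee_pos: [0.5271, 0.2265, 0.0989]
orientation: [-0.402, 3.111, 0.004]
ft_force: [0.3, 0.9, -1.7]
width: 0.0636
```

```bash
python3 - <<'E'
from h import *
go(.51,.08,.06,-2.943)
snap('scene','s2',crop=(300,120,440,225),scale=5)
E
```

```text
t 5.08 pos [0.5271 0.2265 0.0989] yaw -2.885 tilt [0.004 0.003] w 0.0636 F [ 0.3  0.9 -1.7]
wz 3.3 txyz [  45.7 -140.3   38.9]
```

Request:
apply_moves:
  commands:
    - {"wx":0,"wy":0,"wz":3.3,"tx":3,"ty":-10,"tz":0,"fingers":-1}
    - {"wx":0,"wy":0,"wz":0,"tx":8,"ty":-25,"tz":0,"fingers":-1}
    - {"wx":0,"wy":0,"wz":0,"tx":11,"ty":-35,"tz":0,"fingers":-1}
    - {"wx":0,"wy":0,"wz":0,"tx":11,"ty":-35,"tz":5,"fingers":-1}
    - {"wx":0,"wy":0,"wz":0,"tx":8,"ty":-25,"tz":13,"fingers":-1}
    - {"wx":0,"wy":0,"wz":0,"tx":4,"ty":-10,"tz":20,"fingers":-1}
    - {"wx":0,"wy":0,"wz":0,"tx":0,"ty":0,"tz":20,"fingers":-1}
    - {"wx":0,"wy":0,"wz":0,"tx":0,"ty":0,"tz":8,"fingers":-1}
    - {"wx":0,"wy":0,"wz":0,"tx":0,"ty":0,"tz":4,"fingers":-1}
    - {"wx":0,"wy":0,"wz":0,"tx":0,"ty":0,"tz":0,"fingers":-1}

```text
time: 6.38
ee_pos: [0.5102, 0.0795, 0.0267]
orientation: [-0.313, 3.126, 0.0]
ft_force: [0.3, 0.4, -2.0]
width: 0.0636
```

Request:
apply_moves:
  commands:
    - {"wx":0,"wy":0,"wz":0,"tx":0,"ty":0,"tz":1.2,"fingers":-1}
    - {"wx":0,"wy":0,"wz":0,"tx":0,"ty":0,"tz":1,"fingers":-1}
    - {"wx":0,"wy":0,"wz":0,"tx":0,"ty":0,"tz":0.6,"fingers":-1}
    - {"wx":0,"wy":0,"wz":0,"tx":0,"ty":0,"tz":0,"fingers":-1}

```text
time: 6.88
ee_pos: [0.5103, 0.0797, 0.0245]
orientation: [-0.313, 3.125, 0.0]
ft_force: [-2.3, 1.3, 5.3]
width: 0.0636
```

Contact (+5 N, z as predicted). Release, rise and turn 90°, then look.

Request:
apply_moves:
  commands:
    - {"wx":0,"wy":0,"wz":0,"tx":0,"ty":0,"tz":0,"fingers":0.7}
    - {"wx":0,"wy":0,"wz":0,"tx":0,"ty":0,"tz":0,"fingers":1}
    - {"wx":0,"wy":0,"wz":0,"tx":0,"ty":0,"tz":0,"fingers":1}
    - {"wx":0,"wy":0,"wz":0,"tx":0,"ty":0,"tz":-20,"fingers":1}
    - {"wx":0,"wy":0,"wz":0,"tx":0,"ty":0,"tz":-30,"fingers":1}
    - {"wx":0,"wy":0,"wz":0,"tx":0,"ty":0,"tz":-40,"fingers":1}
    - {"wx":0,"wy":0,"wz":0,"tx":0,"ty":0,"tz":-50,"fingers":1}
    - {"wx":0,"wy":0,"wz":0,"tx":0,"ty":0,"tz":0,"fingers":1}

```text
time: 7.88
ee_pos: [0.5127, 0.0805, 0.1679]
orientation: [-0.312, 3.117, 0.004]
ft_force: [0.7, 0.4, 0.0]
width: 0.0869
```

```bash
python3 - <<'E'
from h import *
go(.483,-.24,.17,-3.21)
s=snap('wrist','w3',crop=(130,60,390,255),scale=3)
print((proj('wrist',[.51,.08,.03],s)-[130,60])*3)
E
```

```text
t 7.88 pos [0.5127 0.0805 0.1679] yaw -2.942 tilt [0.0092 0.0036] w 0.0869 F [0.7 0.4 0. ]
wz 15.4 txyz [   7.7 -321.7   -2.1]
[386.20336569 392.89104596]
```

View pics/w3.png

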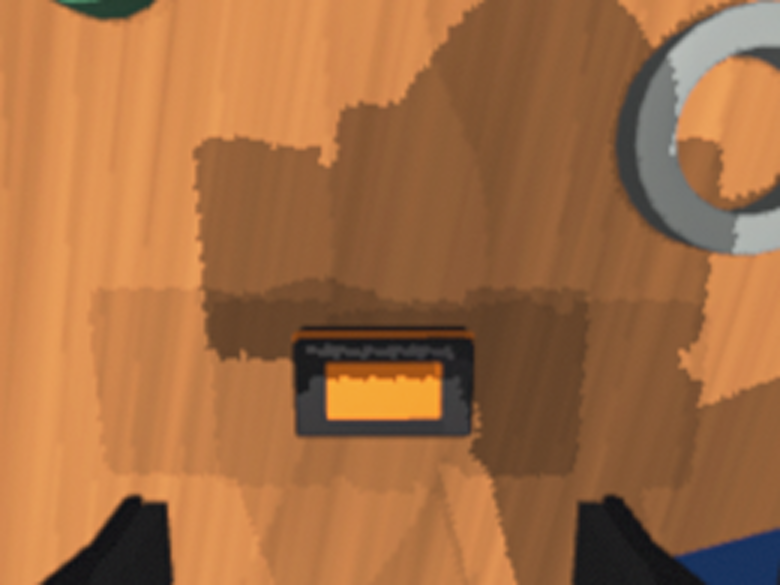

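The battery stands flat on the bench: crop centre (384,387), as predicted, and square to the tool. Now to the bit holder.

Request:
apply_moves:
  commands:
    - {"wx":0,"wy":0,"wz":8,"tx":0,"ty":0,"tz":-4,"fingers":1}
    - {"wx":0,"wy":0,"wz":7.4,"tx":0,"ty":0,"tz":-4,"fingers":1}
    - {"wx":0,"wy":0,"wz":0,"tx":1,"ty":-54,"tz":0,"fingers":1}
    - {"wx":0,"wy":0,"wz":0,"tx":1,"ty":-54,"tz":0,"fingers":1}
    - {"wx":0,"wy":0,"wz":0,"tx":1,"ty":-54,"tz":0,"fingers":1}
    - {"wx":0,"wy":0,"wz":0,"tx":1,"ty":-54,"tz":0,"fingers":1}
    - {"wx":0,"wy":0,"wz":0,"tx":1,"ty":-54,"tz":0,"fingers":1}
    - {"wx":0,"wy":0,"wz":0,"tx":2,"ty":-50,"tz":0,"fingers":1}
    - {"wx":0,"wy":0,"wz":0,"tx":0,"ty":0,"tz":0,"fingers":1}
    - {"wx":0,"wy":0,"wz":0,"tx":0,"ty":0,"tz":0,"fingers":1}

```text
time: 9.18
ee_pos: [0.48, -0.239, 0.1703]
orientation: [-0.111, -3.137, -0.001]
ft_force: [0.2, -0.1, -0.3]
width: 0.0869
```

```bash
python3 - <<'E'
from h import *
go(.483,-.24,.17,-3.21)
s=snap('wrist','w4',crop=(80,20,430,255),scale=2.2)
for p in ([.483,-.24,.07],[.527,-.239,.046]): print((proj('wrist',p,s)-[80,20])*2.2)
E
```

```text
t 9.18 pos [ 0.48   -0.239   0.1703] yaw 3.071 tilt [-0.0027  0.0009] w 0.0869 F [ 0.2 -0.1 -0.3]
wz -0.1 txyz [-3.1 -0.8  0.3]
[376.98828109 397.54334334]
[282.47471006 390.37093207]
```

View pics/w4.png

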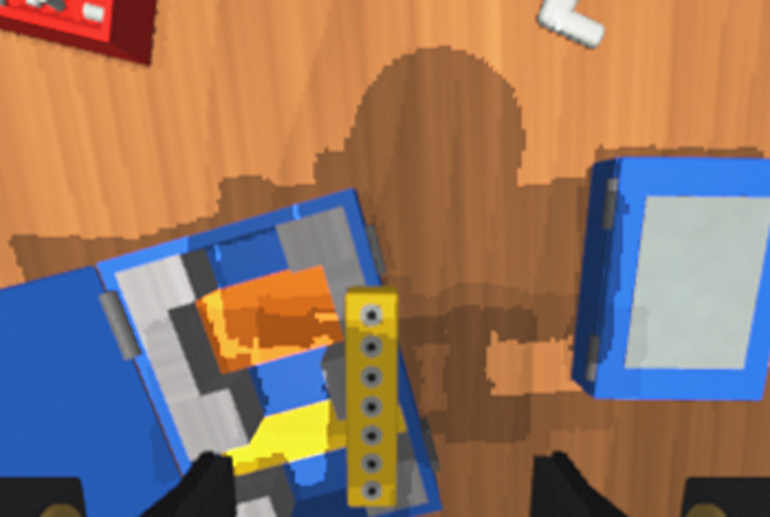

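```bash
python3 - <<'E'
from h import *
s=ctrl.read_state()
P=lambda x,y,z: ray('wrist',80+x/2.2,20+y/2.2,z,s)
fr,br,fl=P(355,190,.046),P(98,263,.046),P(440,507,.046)
print(fr,br,fl,np.linalg.norm(fr-br),np.linalg.norm(fr-fl))
print('yaws',np.arctan2(*(br-fr)[[1,0]]),np.arctan2(*(fl-fr)[[1,0]])-np.pi/2)
print('centre',(br+fl)/2)
h=P(371.5,405,.072); print('holder',h)
# orange floor corners z=.006 and yellow
go(h[0],h[1],.068,-3.21)
E
```

```text
[ 0.48681297 -0.32394692  0.046     ] [ 0.60084417 -0.30155454  0.046     ] [ 0.45728543 -0.1734131   0.046     ] 0.11620900349780854 0.1534024371589332
yaws 0.19390338534111823 0.19369303178716413
centre [ 0.5290648  -0.23748382  0.046     ]
holder [ 0.48592311 -0.23692326  0.072     ]
t 9.22 pos [ 0.4804 -0.2385  0.1707] yaw 3.072 tilt [-0.0021  0.0007] w 0.0873 F [ 0.2  0.  -0.2]
wz -0.1 txyz [ -5.4   1.9 102.7]
```

Request:
apply_moves:
  commands:
    - {"wx":0,"wy":0,"wz":0,"tx":-5.3,"ty":2,"tz":25,"fingers":1}
    - {"wx":0,"wy":0,"wz":0,"tx":0,"ty":0,"tz":30,"fingers":0.6}
    - {"wx":0,"wy":0,"wz":0,"tx":0,"ty":0,"tz":25,"fingers":0.4}
    - {"wx":0,"wy":0,"wz":0,"tx":0,"ty":0,"tz":15,"fingers":0.2}
    - {"wx":0,"wy":0,"wz":0,"tx":0,"ty":0,"tz":7,"fingers":0}
    - {"wx":0,"wy":0,"wz":0,"tx":0,"ty":0,"tz":0,"fingers":0}

```text
time: 9.98
ee_pos: [0.4865, -0.2373, 0.0698]
orientation: [0.108, 3.14, -0.0]
ft_force: [0.1, -0.3, 0.9]
width: 0.047
```

Request:
apply_moves:
  commands:
    - {"wx":0,"wy":0,"wz":0,"tx":0,"ty":0,"tz":0,"fingers":-0.3}
    - {"wx":0,"wy":0,"wz":0,"tx":0,"ty":0,"tz":0,"fingers":-1}
    - {"wx":0,"wy":0,"wz":0,"tx":0,"ty":0,"tz":0,"fingers":-1}
    - {"wx":0,"wy":0,"wz":0,"tx":0,"ty":0,"tz":0,"fingers":-1}

```text
time: 10.48
ee_pos: [0.4863, -0.2377, 0.0702]
orientation: [0.11, 3.139, -0.0]
ft_force: [-0.3, 0.3, 2.5]
width: 0.0219
```

Request:
apply_moves:
  commands:
    - {"wx":0,"wy":0,"wz":0,"tx":0,"ty":0,"tz":-8,"fingers":-1}
    - {"wx":0,"wy":0,"wz":0,"tx":0,"ty":0,"tz":-15,"fingers":-1}
    - {"wx":0,"wy":0,"wz":0,"tx":0,"ty":0,"tz":-15,"fingers":-1}
    - {"wx":0,"wy":0,"wz":9.4,"tx":0,"ty":0,"tz":-7,"fingers":-1}
    - {"wx":0,"wy":0,"wz":9.4,"tx":0,"ty":0,"tz":0,"fingers":-1}
    - {"wx":0,"wy":0,"wz":9.4,"tx":0,"ty":0,"tz":0,"fingers":-1}
    - {"wx":0,"wy":0,"wz":9.4,"tx":0,"ty":0,"tz":0,"fingers":-1}
    - {"wx":0,"wy":0,"wz":9.4,"tx":0,"ty":0,"tz":0,"fingers":-1}
    - {"wx":0,"wy":0,"wz":9.4,"tx":0,"ty":0,"tz":0,"fingers":-1}
    - {"wx":0,"wy":0,"wz":9.4,"tx":0,"ty":0,"tz":0,"fingers":-1}
    - {"wx":0,"wy":0,"wz":9.0,"tx":0,"ty":0,"tz":0,"fingers":-1}
    - {"wx":0,"wy":0,"wz":0,"tx":0,"ty":0,"tz":0,"fingers":-1}

```text
time: 11.98
ee_pos: [0.4866, -0.2377, 0.1157]
orientation: [1.991, 2.429, 0.001]
ft_force: [0.1, 0.3, -1.3]
width: 0.0219
```

```bash
python3 - <<'E'
from h import *
go(.5214,-.2046,.1,1.766)
E
```

```text
t 11.97 pos [ 0.4866 -0.2377  0.1157] yaw 1.768 tilt [ 0.0014 -0.0002] w 0.0219 F [ 0.1  0.3 -1.3]
wz 0.1 txyz [25.7 40.6 15.7]
```

Request:
apply_moves:
  commands:
    - {"wx":0,"wy":0,"wz":0,"tx":9,"ty":13,"tz":0,"fingers":-1}
    - {"wx":0,"wy":0,"wz":0,"tx":9,"ty":14,"tz":5,"fingers":-1}
    - {"wx":0,"wy":0,"wz":0,"tx":7.7,"ty":13.6,"tz":10,"fingers":-1}
    - {"wx":0,"wy":0,"wz":0,"tx":0,"ty":0,"tz":10,"fingers":-1}
    - {"wx":0,"wy":0,"wz":0,"tx":0,"ty":0,"tz":10,"fingers":-1}
    - {"wx":0,"wy":0,"wz":0,"tx":0,"ty":0,"tz":0,"fingers":-1}

```text
time: 12.72
ee_pos: [0.5199, -0.2046, 0.0783]
orientation: [-1.993, -2.425, 0.003]
ft_force: [0.2, -0.5, -0.9]
width: 0.0218
```

```bash
python3 - <<'E'
from h import *
go(.5214,-.2046,.0302,1.766)
s=snap('wrist','w5',crop=(130,120,390,384),scale=2.2)
snap('scene','s5',crop=(130,170,240,260),scale=5)
a=cv2.imread('pics/w5.png'); b=cv2.imread('pics/s5.png'); H=max(a.shape[0],b.shape[0])
c=np.zeros((H,a.shape[1]+220,3),np.uint8); c[:a.shape[0],:a.shape[1]]=a; b2=cv2.resize(b,(220,180)); c[:180,a.shape[1]:]=b2
cv2.imwrite('pics/w5c.png',c); print(c.shape)
for p in ([.5214,-.2046,.046],): print((proj('wrist',p,s)-[130,120])*2.2)
E
```

```text
t 12.72 pos [ 0.5199 -0.2046  0.0783] yaw 1.766 tilt [-0.0032  0.0004] w 0.0218 F [ 0.2 -0.5 -0.9]
wz -0.0 txyz [-0.3  1.5 48.1]
(581, 792, 3)
[270.79624169 247.8067695 ]
```

View pics/w5c.png

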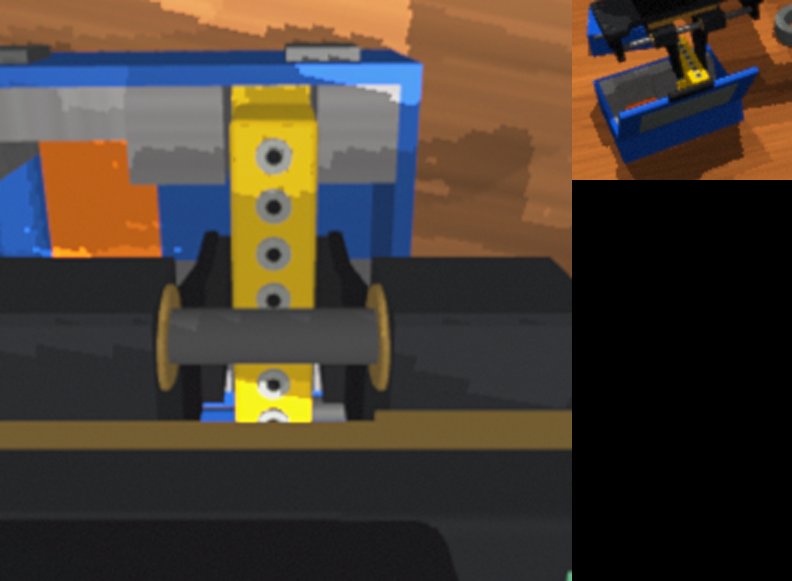

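Eight pictures viewed. The holder hangs square over its pocket: the pocket's sides are at columns 224 and 317, and the holder spans 230–315. I'll check its position along the pocket numerically.

```bash
python3 - <<'E'
from h import *
s=ctrl.read_state(); M=R.from_rotvec(s['orientation']).as_matrix(); p=np.array(s['ee_pos'])
P=lambda x,y,z: ray('wrist',130+x/2.2,120+y/2.2,z,s)
f=lambda q:((M.T@(q-p))*1000).round(1)
print('holder far end top in tool', f(P(273,122,.078)), 'bits', [f(P(273,v,.079))[1] for v in (157,207,255,300,385)])
print('wall inner edge', f(P(270,86,.046)), 'wall outer', f(P(210,64,.046)),'insert edges x',f(P(224,160,.046))[0],f(P(317,160,.046))[0],'case right outer corner',f(P(421,64,.046)))
E
```

```text
holder far end top in tool [  0.3 -45.5   1.7] bits [np.float64(-36.9), np.float64(-23.8), np.float64(-10.6), np.float64(2.4), np.float64(28.8)]
wall inner edge [ -0.6 -49.4  33.7] wall outer [-18.  -55.8  33.7] insert edges x -14.6 13.7 case right outer corner [ 43.3 -55.8  33.7]
```

Pocket and holder agree along the pocket, both about +2.5 mm from the TCP. Only a −0.8 mm sideways correction is needed. Lowering.

Request:
apply_moves:
  commands:
    - {"wx":0,"wy":0,"wz":0,"tx":-0.8,"ty":0,"tz":6,"fingers":-1}
    - {"wx":0,"wy":0,"wz":0,"tx":0,"ty":0,"tz":8,"fingers":-1}
    - {"wx":0,"wy":0,"wz":0,"tx":0,"ty":0,"tz":10,"fingers":-1}
    - {"wx":0,"wy":0,"wz":0,"tx":0,"ty":0,"tz":10,"fingers":-1}
    - {"wx":0,"wy":0,"wz":0,"tx":0,"ty":0,"tz":7,"fingers":-1}
    - {"wx":0,"wy":0,"wz":0,"tx":0,"ty":0,"tz":4,"fingers":-1}
    - {"wx":0,"wy":0,"wz":0,"tx":0,"ty":0,"tz":0,"fingers":-1}

```text
time: 13.7
ee_pos: [0.5212, -0.2053, 0.0344]
orientation: [-1.994, -2.427, 0.001]
ft_force: [-0.3, 0.3, -0.0]
width: 0.0215
```

Request:
apply_moves:
  commands:
    - {"wx":0,"wy":0,"wz":0,"tx":0,"ty":0,"tz":2,"fingers":-1}
    - {"wx":0,"wy":0,"wz":0,"tx":0,"ty":0,"tz":1.5,"fingers":-1}
    - {"wx":0,"wy":0,"wz":0,"tx":0,"ty":0,"tz":1,"fingers":-1}
    - {"wx":0,"wy":0,"wz":0,"tx":0,"ty":0,"tz":0,"fingers":-1}

```text
time: 14.2
ee_pos: [0.5213, -0.2053, 0.0303]
orientation: [1.994, 2.428, 0.0]
ft_force: [-0.1, -0.6, -0.7]
width: 0.0221
```

Request:
apply_moves:
  commands:
    - {"wx":0,"wy":0,"wz":0,"tx":0,"ty":0,"tz":0.8,"fingers":-1}
    - {"wx":0,"wy":0,"wz":0,"tx":0,"ty":0,"tz":0.8,"fingers":-1}
    - {"wx":0,"wy":0,"wz":0,"tx":0,"ty":0,"tz":0,"fingers":-1}

```text
time: 14.58
ee_pos: [0.5213, -0.2053, 0.0302]
orientation: [1.993, 2.428, -0.0]
ft_force: [-3.0, 1.5, 9.0]
width: 0.0215
```

On the floor at the expected height (9 N). Easing off, then releasing narrowly and rising.

Request:
apply_moves:
  commands:
    - {"wx":0,"wy":0,"wz":0,"tx":0,"ty":0,"tz":-1,"fingers":-1}
    - {"wx":0,"wy":0,"wz":0,"tx":0,"ty":0,"tz":0,"fingers":-0.3}
    - {"wx":0,"wy":0,"wz":0,"tx":0,"ty":0,"tz":0,"fingers":-0.22}
    - {"wx":0,"wy":0,"wz":0,"tx":0,"ty":0,"tz":0,"fingers":-0.22}
    - {"wx":0,"wy":0,"wz":0,"tx":0,"ty":0,"tz":-5,"fingers":-0.22}
    - {"wx":0,"wy":0,"wz":0,"tx":0,"ty":0,"tz":-15,"fingers":-0.22}
    - {"wx":0,"wy":0,"wz":0,"tx":0,"ty":0,"tz":-25,"fingers":-0.22}
    - {"wx":0,"wy":0,"wz":0,"tx":0,"ty":0,"tz":-30,"fingers":0.2}
    - {"wx":0,"wy":0,"wz":0,"tx":0,"ty":0,"tz":-30,"fingers":0.6}
    - {"wx":0,"wy":0,"wz":0,"tx":0,"ty":0,"tz":-30,"fingers":0.6}
    - {"wx":0,"wy":0,"wz":0,"tx":0,"ty":0,"tz":0,"fingers":0.6}

```text
time: 15.95
ee_pos: [0.523, -0.2056, 0.1686]
orientation: [1.989, 2.423, 0.006]
ft_force: [-0.4, 0.0, -0.1]
width: 0.0648
```

```bash
python3 - <<'E'
from h import *
go(.51,.08,.165,1.766)
s=snap('wrist','w6',crop=(130,60,390,255),scale=3)
E
```

```text
t 15.95 pos [ 0.523  -0.2056  0.1686] yaw 1.767 tilt [ 0.0076 -0.0013] w 0.0648 F [-0.4  0.  -0.1]
wz 0.0 txyz [282.7  42.6   3.6]
```

View pics/w6.png

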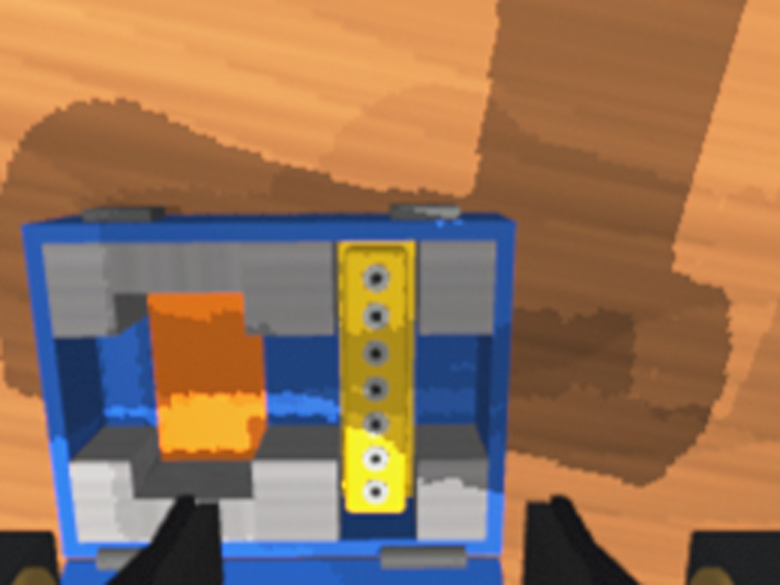

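The holder lies deep in its pocket (bits from (376,277) to (376,492)). The case rim runs (24,226), (515,222), (503,555), (65,557). Measuring it against the case frame:

```bash
python3 - <<'E'
from h import *
s=ctrl.read_state()
P=lambda x,y,z: ray('wrist',130+x/3,60+y/3,z,s)
c=np.array([P(24,226,.046),P(515,222,.046),P(503,555,.046),P(65,557,.046)])
m=c.mean(0); d=c[3]+c[2]-c[0]-c[1]; yaw=np.arctan2(d[1],d[0]); e=c[1]-c[0]+c[2]-c[3]; yaw2=np.arctan2(-e[0],e[1])
print('case',m,yaw,yaw2,[np.linalg.norm(c[i]-c[(i+1)%4]).round(4) for i in range(4)])
yw=.195; Rz=np.array([[np.cos(yw),np.sin(yw)],[-np.sin(yw),np.cos(yw)]])
ctr=m[:2]
for z in(.030,.033):
    b=(P(376,277,z)+P(376,492,z))/2; print('bits c',Rz@(b[:2]-ctr), 'span',np.linalg.norm(P(376,277,z)-P(376,492,z)))
print('holder top in case', [ (Rz@(P(u,v,.030)[:2]-ctr)).round(4) for u,v in((341,245),(414,245),(408,512),(344,512))])
print('orange floor', [ (Rz@(P(u,v,.006)[:2]-ctr)).round(4) for u,v in((148,293),(160,460),(252,460))])
E
```

```text
case [ 0.52680709 -0.23614627  0.046     ] 0.20483126743224334 0.20198458506383216 [np.float64(0.1536), np.float64(0.1149), np.float64(0.1546), np.float64(0.1144)]
bits c [0.00048312 0.03301056] span 0.07825555947808564
bits c [-0.00034204  0.03299157] span 0.0774154128600266
holder top in case [array([-0.0493,  0.0212]), array([-0.0493,  0.0456]), array([0.0475, 0.0449]), array([0.0475, 0.0213])]
orange floor [array([-0.0295, -0.051 ]), array([ 0.0361, -0.0514]), array([ 0.0361, -0.0154])]
```

Request:
apply_moves:
  commands:
    - {"wx":0,"wy":0,"wz":0,"tx":25,"ty":4,"tz":0,"fingers":0.6}
    - {"wx":0,"wy":0,"wz":0,"tx":50,"ty":8,"tz":0,"fingers":0.6}
    - {"wx":0,"wy":0,"wz":0,"tx":55,"ty":8,"tz":0,"fingers":0.6}
    - {"wx":0,"wy":0,"wz":0,"tx":55,"ty":8,"tz":0,"fingers":0.6}
    - {"wx":0,"wy":0,"wz":0,"tx":50,"ty":8,"tz":0,"fingers":0.6}
    - {"wx":0,"wy":0,"wz":0,"tx":47.7,"ty":6.6,"tz":0,"fingers":0.6}
    - {"wx":0,"wy":0,"wz":0,"tx":0,"ty":0,"tz":30,"fingers":0.6}
    - {"wx":0,"wy":0,"wz":0,"tx":0,"ty":0,"tz":35,"fingers":0.6}
    - {"wx":0,"wy":0,"wz":0,"tx":0,"ty":0,"tz":0,"fingers":0.6}
    - {"wx":0,"wy":0,"wz":0,"tx":0,"ty":0,"tz":0,"fingers":0.6}

```text
time: 17.25
ee_pos: [0.5086, 0.0803, 0.1003]
orientation: [1.993, 2.427, 0.001]
ft_force: [0.4, 1.5, 0.4]
width: 0.0692
```

```bash
python3 - <<'E'
from h import *
go(.5103,.0797,.026,1.770)
E
```

```text
t 17.25 pos [0.5086 0.0803 0.1003] yaw 1.766 tilt [ 0.0007 -0.0001] w 0.0692 F [0.4 1.5 0.4]
wz -0.2 txyz [-0.9  1.5 74.3]
```

Request:
apply_moves:
  commands:
    - {"wx":0,"wy":0,"wz":0,"tx":-0.9,"ty":1.5,"tz":25,"fingers":0.6}
    - {"wx":0,"wy":0,"wz":0,"tx":0,"ty":0,"tz":25,"fingers":0.6}
    - {"wx":0,"wy":0,"wz":0,"tx":0,"ty":0,"tz":16,"fingers":0.6}
    - {"wx":0,"wy":0,"wz":0,"tx":0,"ty":0,"tz":8,"fingers":0.4}
    - {"wx":0,"wy":0,"wz":0,"tx":0,"ty":0,"tz":0,"fingers":0.2}
    - {"wx":0,"wy":0,"wz":0,"tx":0,"ty":0,"tz":0,"fingers":-0.1}
    - {"wx":0,"wy":0,"wz":0,"tx":0,"ty":0,"tz":0,"fingers":-1}
    - {"wx":0,"wy":0,"wz":0,"tx":0,"ty":0,"tz":0,"fingers":-1}
    - {"wx":0,"wy":0,"wz":0,"tx":0,"ty":0,"tz":0,"fingers":-1}

```text
time: 18.38
ee_pos: [0.5101, 0.0798, 0.0263]
orientation: [1.993, 2.428, 0.001]
ft_force: [-1.2, -1.0, 5.3]
width: 0.0362
```

```bash
python3 - <<'E'
from h import *
c=np.array([.5275,-.2375]); y=.197; t=c+np.array([.03*np.sin(y),-.03*np.cos(y)]); print(t)
go(t[0],t[1],.1,y+np.pi/2)
E
```

```text
[ 0.53337185 -0.26691975]
t 18.38 pos [0.5101 0.0798 0.0263] yaw 1.767 tilt [0.0009 0.0001] w 0.0362 F [-1.2 -1.   5.3]
wz -0.1 txyz [-344.6  -45.   -73.7]
```

Request:
apply_moves:
  commands:
    - {"wx":0,"wy":0,"wz":0,"tx":0,"ty":0,"tz":-10,"fingers":-1}
    - {"wx":0,"wy":0,"wz":0,"tx":0,"ty":0,"tz":-30,"fingers":-1}
    - {"wx":0,"wy":0,"wz":0,"tx":0,"ty":0,"tz":-30,"fingers":-1}
    - {"wx":0,"wy":0,"wz":0,"tx":-20,"ty":-3,"tz":-18,"fingers":-1}
    - {"wx":0,"wy":0,"wz":0,"tx":-40,"ty":-5,"tz":0,"fingers":-1}
    - {"wx":0,"wy":0,"wz":0,"tx":-50,"ty":-6,"tz":0,"fingers":-1}
    - {"wx":0,"wy":0,"wz":0,"tx":-55,"ty":-7,"tz":0,"fingers":-1}
    - {"wx":0,"wy":0,"wz":0,"tx":-55,"ty":-7,"tz":0,"fingers":-1}
    - {"wx":0,"wy":0,"wz":0,"tx":-50,"ty":-7,"tz":0,"fingers":-1}
    - {"wx":0,"wy":0,"wz":0,"tx":-45,"ty":-6,"tz":0,"fingers":-1}
    - {"wx":0,"wy":0,"wz":0,"tx":-29.6,"ty":-4,"tz":0,"fingers":-1}
    - {"wx":0,"wy":0,"wz":0,"tx":0,"ty":0,"tz":0,"fingers":-1}

```text
time: 19.88
ee_pos: [0.5319, -0.2688, 0.1131]
orientation: [-1.998, -2.423, 0.0]
ft_force: [-0.5, 0.5, -1.8]
width: 0.0358
```

Request:
apply_moves:
  commands:
    - {"wx":0,"wy":0,"wz":0,"tx":0,"ty":0,"tz":15,"fingers":-1}
    - {"wx":0,"wy":0,"wz":0,"tx":0,"ty":0,"tz":15,"fingers":-1}
    - {"wx":0,"wy":0,"wz":0,"tx":0,"ty":0,"tz":0,"fingers":-1}
    - {"wx":0,"wy":0,"wz":0,"tx":0,"ty":0,"tz":0,"fingers":-1}

```text
time: 20.38
ee_pos: [0.5328, -0.2666, 0.0835]
orientation: [-1.993, -2.429, 0.0]
ft_force: [-0.9, 1.0, -1.8]
width: 0.0361
```

```bash
python3 - <<'E'
from h import *
go(.5334,-.2669,.0323,1.768)
snap('wrist','w7',crop=(100,110,420,320),scale=2.4)
E
```

```text
t 20.38 pos [ 0.5328 -0.2666  0.0835] yaw 1.767 tilt [-0.0003 -0.0002] w 0.0361 F [-0.9  1.  -1.8]
wz -0.0 txyz [-0.4  0.5 51.2]
```

View pics/w7.png

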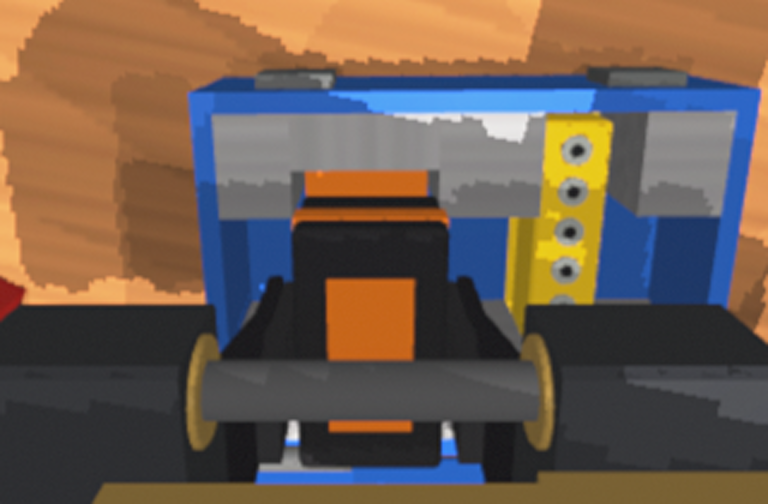

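Ten viewed. The battery's front top edge is at row 222 (columns 294–449), and the pocket's front edge is at row 170 (columns 291–440).

```bash
python3 - <<'E'
from h import *
s=ctrl.read_state(); M=R.from_rotvec(s['orientation']).as_matrix(); p=np.array(s['ee_pos'])
P=lambda x,y,z: ((M.T@(ray('wrist',100+x/2.4,110+y/2.4,z,s)-p))*1000).round(1)
print('battery front edge',P(294,224,.0872),P(449,224,.0872),'patch',P(326,279,.0872),P(414,432,.0872),'back edge',P(370,465,.0872))
print('pocket front edge',P(291,170,.046),P(440,170,.046)); print('rim outer front',P(190,92,.046),P(758,90,.046),'inner',P(213,113,.046),P(735,113,.046))
E
```

```text
battery front edge [-16.7 -31.4  -3.3] [ 17.9 -31.4  -3.3] patch [ -9.8 -18.2  -3.3] [11.2 22.5 -3.3] back edge [ 0.3 32.  -3.3]
pocket front edge [-21.9 -34.   37.9] [ 20.1 -34.   37.9]
rim outer front [-48.6 -55.8  37.9] [106.  -56.3  37.8] inner [-42.7 -50.   37.9] [100.7 -50.   37.9]
```

Pocket centre minus battery centre is about (−1.5, +1.7) mm in the tool frame. Correct and lower.

Request:
apply_moves:
  commands:
    - {"wx":0,"wy":0,"wz":0,"tx":-1.5,"ty":1.7,"tz":4,"fingers":-1}
    - {"wx":0,"wy":0,"wz":0,"tx":0,"ty":0,"tz":9,"fingers":-1}
    - {"wx":0,"wy":0,"wz":0,"tx":0,"ty":0,"tz":10,"fingers":-1}
    - {"wx":0,"wy":0,"wz":0,"tx":0,"ty":0,"tz":10,"fingers":-1}
    - {"wx":0,"wy":0,"wz":0,"tx":0,"ty":0,"tz":9,"fingers":-1}
    - {"wx":0,"wy":0,"wz":0,"tx":0,"ty":0,"tz":5,"fingers":-1}
    - {"wx":0,"wy":0,"wz":0,"tx":0,"ty":0,"tz":2,"fingers":-1}
    - {"wx":0,"wy":0,"wz":0,"tx":0,"ty":0,"tz":0,"fingers":-1}

```text
time: 21.42
ee_pos: [0.5346, -0.2682, 0.0347]
orientation: [1.994, 2.428, 0.0]
ft_force: [0.4, 0.4, -2.1]
width: 0.0355
```

Request:
apply_moves:
  commands:
    - {"wx":0,"wy":0,"wz":0,"tx":0,"ty":0,"tz":1.5,"fingers":-1}
    - {"wx":0,"wy":0,"wz":0,"tx":0,"ty":0,"tz":1,"fingers":-1}
    - {"wx":0,"wy":0,"wz":0,"tx":0,"ty":0,"tz":0.5,"fingers":-1}
    - {"wx":0,"wy":0,"wz":0,"tx":0,"ty":0,"tz":0,"fingers":-1}

```text
time: 21.92
ee_pos: [0.5347, -0.2682, 0.0323]
orientation: [1.993, 2.427, 0.0]
ft_force: [-0.7, 1.3, 3.7]
width: 0.0357
```

Contact at exactly the expected floor height. Releasing narrowly and rising.

Request:
apply_moves:
  commands:
    - {"wx":0,"wy":0,"wz":0,"tx":0,"ty":0,"tz":0,"fingers":-0.05}
    - {"wx":0,"wy":0,"wz":0,"tx":0,"ty":0,"tz":0,"fingers":0.02}
    - {"wx":0,"wy":0,"wz":0,"tx":0,"ty":0,"tz":0,"fingers":0.02}
    - {"wx":0,"wy":0,"wz":0,"tx":0,"ty":0,"tz":-5,"fingers":0.02}
    - {"wx":0,"wy":0,"wz":0,"tx":0,"ty":0,"tz":-15,"fingers":0.02}
    - {"wx":0,"wy":0,"wz":0,"tx":0,"ty":0,"tz":-25,"fingers":0.02}
    - {"wx":0,"wy":0,"wz":0,"tx":0,"ty":0,"tz":-40,"fingers":0.02}
    - {"wx":0,"wy":0,"wz":0,"tx":0,"ty":0,"tz":-50,"fingers":0.02}
    - {"wx":0,"wy":0,"wz":0,"tx":0,"ty":0,"tz":-30,"fingers":0.02}
    - {"wx":0,"wy":0,"wz":0,"tx":0,"ty":0,"tz":0,"fingers":0.02}
    - {"wx":0,"wy":0,"wz":0,"tx":0,"ty":0,"tz":0,"fingers":0.02}

```text
time: 23.3
ee_pos: [0.5339, -0.2679, 0.1966]
orientation: [-1.994, -2.427, -0.0]
ft_force: [-0.3, -0.1, -0.4]
width: 0.0446
```

```bash
python3 - <<'E'
from h import *
go(.53,-.24,.2,1.767)
s=snap('wrist','w8',crop=(100,60,420,270),scale=2.4)
E
```

```text
t 23.3 pos [ 0.5339 -0.2679  0.1966] yaw 1.766 tilt [-0.0003  0.0006] w 0.0446 F [-0.3 -0.1 -0.4]
wz -0.1 txyz [28.2  1.6 -3.4]
```

View pics/w8.png

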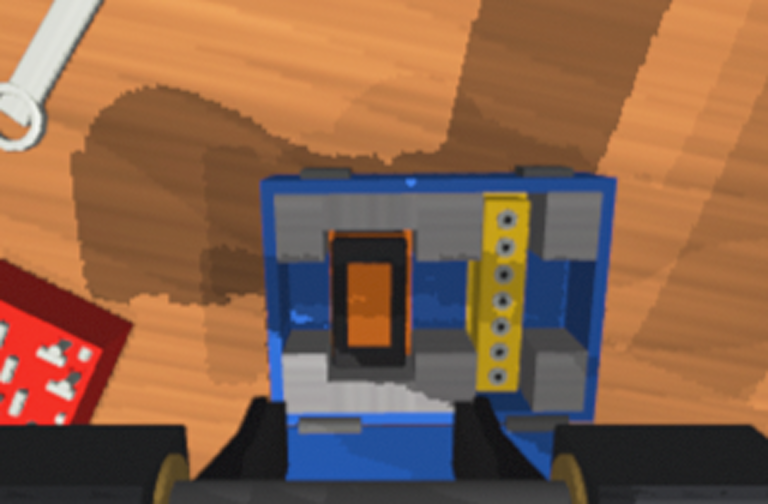

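Eleven viewed. Battery and holder are both down in their pockets. Measuring against the rim, at (263,180), (614,180), (590,420) and (273,418):

```bash
python3 - <<'E'
from h import *
s=ctrl.read_state(); M=R.from_rotvec(s['orientation']).as_matrix(); p=np.array(s['ee_pos'])
P=lambda x,y,z: ((M.T@(ray('wrist',100+x/2.4,60+y/2.4,z,s)-p))*1000).round(1)
print('rim',P(263,182,.046),P(614,182,.046),P(592,420,.046))
b=[P(331,238,.036),P(410,238,.036),P(406,365,.036),P(336,365,.036)]; print('bat',np.mean(b,0),b[0]-b[2])
for v in((507,219),(498,377)): print('bit end',P(*v,.030))
print('patch',(P(347,262,.036)+P(391,347,.036))/2)
# lid tab line from top camera
im=ctrl.get_image('top'); np.save('pics/top2.npy',im)
c=np.array([.5275,-.2378]);y=.197;cx=np.array([np.cos(y),np.sin(y)])
for a in(1.9,2.0,2.1,2.2,2.3,2.4):
    e=np.array([*(c+cx*(.058+.116*np.cos(np.pi-a)*1)),.046+.116*np.sin(a)]); tb=np.array([*(c+cx*(.058-.128*np.cos(a))),.046+.128*np.sin(a)])
    print(a,'edge',e.round(3),'crop px',((proj('top',e)-[300,110])*5).round(0),'tab',((proj('top',tb)-[300,110])*5).round(0),'scene',(proj('scene',tb)*1.56).round(0),tb.round(3))
E
```

```text
rim [-45.9 -55.6 149.9] [107.  -55.6 150. ] [108.2  57.2 149.9]
bat [  1.1    1.45 159.85] [-35.6 -62.1   0.1]
bit end [ 64.6 -37.6 166. ]
bit end [ 64.8  41.1 165.8]
patch [  0.45   2.45 159.8 ]
1.9 edge [ 0.621 -0.219  0.156] crop px [197. 104.] tab [201.  90.] scene [285. 306.] [ 0.625 -0.218  0.167]
2.0 edge [ 0.632 -0.217  0.151] crop px [190.  87.] tab [193.  70.] scene [288. 314.] [ 0.637 -0.216  0.162]
2.1 edge [ 0.642 -0.215  0.146] crop px [183.  71.] tab [185.  53.] scene [292. 322.] [ 0.648 -0.214  0.156]
2.2 edge [ 0.651 -0.213  0.14 ] crop px [176.  57.] tab [177.  38.] scene [295. 330.] [ 0.658 -0.212  0.149]
2.3 edge [ 0.66  -0.211  0.133] crop px [169.  45.] tab [169.  25.] scene [298. 339.] [ 0.668 -0.21   0.141]
2.4 edge [ 0.668 -0.21   0.124] crop px [162.  36.] tab [161.  14.] scene [302. 348.] [ 0.677 -0.208  0.132]
```

Both check out against the rim centre: battery about (0…+1, −30) mm and holder about (0, +34) mm in the case frame. The lid is near 2.2 rad. Next: close the fingers, cross over the lid and come down behind its edge.

Request:
apply_moves:
  commands:
    - {"wx":0,"wy":0,"wz":0,"tx":8,"ty":0,"tz":-20,"fingers":-1}
    - {"wx":0,"wy":0,"wz":0,"tx":11,"ty":30,"tz":0,"fingers":-1}
    - {"wx":0,"wy":0,"wz":0,"tx":12,"ty":45,"tz":0,"fingers":-1}
    - {"wx":0,"wy":0,"wz":0,"tx":0,"ty":45,"tz":0,"fingers":-1}
    - {"wx":0,"wy":0,"wz":0,"tx":0,"ty":40,"tz":0,"fingers":-1}
    - {"wx":0,"wy":0,"wz":0,"tx":0,"ty":17.5,"tz":0,"fingers":-1}
    - {"wx":0,"wy":0,"wz":0,"tx":0,"ty":0,"tz":0,"fingers":-1}
    - {"wx":0,"wy":0,"wz":0,"tx":0,"ty":0,"tz":0,"fingers":-1}

```text
time: 24.4
ee_pos: [0.7018, -0.2034, 0.2157]
orientation: [-1.993, -2.426, 0.002]
ft_force: [-1.0, -0.3, -0.9]
width: 0.0004
```

```bash
cat >> h.py <<'E'
CC=np.array([.528,-.238]); CY=.197
def case():
    s=ctrl.read_state(); d=np.array(s['ee_pos'][:2])-CC
    print('t',round(s['time'],2),'case x,y',(d@[np.cos(CY),np.sin(CY)]*1000).round(1),(d@[-np.sin(CY),np.cos(CY)]*1000).round(1),'z',round(s['ee_pos'][2]*1000,1),'w',s['width'].round(4),'F',s['ft_force'].round(1))
def arc(a,r=80): return 58-r*np.cos(a)+8*np.sin(a)+9.5, 46+r*np.sin(a)+8*np.cos(a)+19
E
python3 - <<'E'
from h import *
case()
pr=None
for a in np.arange(1.6,-.01,-.1):
    p=np.array(arc(a)); print(a.round(2),p.round(1), None if pr is None else (p-pr).round(1)); pr=p
E
```

```text
Traceback (most recent call last):
  File "h.py", line 32, in case
    print('t',round(s['time'],2),'case x,y',(d@[np.cos(CY),np.sin(CY)]*1000).round(1),(d@[-np.sin(CY),np.cos(CY)]*1000).round(1),'z',round(s['ee_pos'][2]*1000,1),'w',s['width'].round(4),'F',s['ft_force'].round(1))
                                                                                                                                                                      ^^^^^^^^^^^^^^^^
AttributeError: 'float' object has no attribute 'round'
```

```bash
sed -i "s/,'w',s\['width'\].round(4)//" h.py
python3 - <<'E'
from h import *
case()
pr=None
for a in np.arange(1.6,-.01,-.1):
    p=np.array(arc(a)); print(a.round(2),p.round(1), None if pr is None else (p-pr).round(1)); pr=p
E
```

```text
t 24.4 case x,y 177.2 -0.1 z 215.7 F [-1.  -0.3 -0.9]
1.6 [ 77.8 144.7] None
1.5 [ 69.8 145.4] [-8.   0.6]
1.4 [ 61.8 145.2] [-8.  -0.2]
1.3 [ 53.8 144.2] [-8. -1.]
1.2 [ 46.  142.5] [-7.8 -1.8]
1.1 [ 38.3 139.9] [-7.6 -2.5]
1.0 [ 31.  136.6] [-7.3 -3.3]
0.9 [ 24.  132.6] [-7. -4.]
0.8 [ 17.5 128. ] [-6.5 -4.7]
0.7 [ 11.5 122.7] [-6.  -5.3]
0.6 [  6.  116.8] [-5.5 -5.9]
0.5 [  1.1 110.4] [-4.9 -6.4]
0.4 [ -3.1 103.5] [-4.2 -6.9]
0.3 [-6.6 96.3] [-3.5 -7.2]
0.2 [-9.3 88.7] [-2.8 -7.6]
0.1 [-11.3  80.9] [-2.  -7.8]
-0.0 [-12.5  73. ] [-1.2 -7.9]
```

Request:
apply_moves:
  commands:
    - {"wx":0,"wy":0,"wz":0,"tx":0,"ty":0,"tz":30,"fingers":-1}
    - {"wx":0,"wy":0,"wz":0,"tx":0,"ty":0,"tz":30,"fingers":-1}
    - {"wx":0,"wy":0,"wz":0,"tx":0,"ty":0,"tz":18,"fingers":-1}
    - {"wx":0,"wy":0,"wz":0,"tx":0,"ty":0,"tz":0,"fingers":-1}

```text
time: 24.9
ee_pos: [0.7015, -0.2035, 0.1374]
orientation: [-1.993, -2.425, 0.003]
ft_force: [-0.2, 0.3, 0.7]
width: 0.0006
```

Request:
apply_moves:
  commands:
    - {"wx":0,"wy":0,"wz":0,"tx":0,"ty":-12,"tz":0,"fingers":-1}
    - {"wx":0,"wy":0,"wz":0,"tx":0,"ty":-12,"tz":0,"fingers":-1}
    - {"wx":0,"wy":0,"wz":0,"tx":0,"ty":-12,"tz":0,"fingers":-1}
    - {"wx":0,"wy":0,"wz":0,"tx":0,"ty":-12,"tz":-2,"fingers":-1}
    - {"wx":0,"wy":0,"wz":0,"tx":0,"ty":-12,"tz":-2,"fingers":-1}
    - {"wx":0,"wy":0,"wz":0,"tx":0,"ty":0,"tz":0,"fingers":-1}

```text
time: 25.65
ee_pos: [0.6417, -0.2152, 0.1425]
orientation: [-1.993, -2.425, 0.002]
ft_force: [0.2, 0.0, -1.0]
width: 0.0005
```

```bash
python3 - <<'E'
from h import *
case()
E
```

```text
t 25.65 case x,y 116.0 0.1 z 142.5 F [ 0.2  0.  -1. ]
```

Request:
apply_moves:
  commands:
    - {"wx":0,"wy":0,"wz":0,"tx":0,"ty":-10,"tz":-1,"fingers":-1}
    - {"wx":0,"wy":0,"wz":0,"tx":0,"ty":-10,"tz":-1,"fingers":-1}
    - {"wx":0,"wy":0,"wz":0,"tx":0,"ty":-10,"tz":0,"fingers":-1}

```text
time: 26.02
ee_pos: [0.6135, -0.2209, 0.1445]
orientation: [-1.994, -2.427, 0.0]
ft_force: [0.3, -1.2, 1.4]
width: 0.0006
```

```bash
python3 - <<'E'
from h import *
case()
snap('top','t3',crop=(300,110,380,210),scale=4); snap('scene','s3',crop=(120,130,250,255),scale=3.2)
a=cv2.imread('pics/t3.png'); b=cv2.imread('pics/s3.png'); c=np.zeros((400,a.shape[1]+b.shape[1],3),np.uint8); c[:400,:a.shape[1]]=a; c[:b.shape[0],a.shape[1]:]=b
cv2.imwrite('pics/mont.png',c)
# lid blue extent in top crop, column near lid (edge rows) for angle estimate
E
```

```text
t 26.02 case x,y 87.2 0.0 z 144.5 F [ 0.3 -1.2  1.4]
```

```bash
cat >> h.py <<'E'
def lidscore(cam,rgb):
    "fraction of sampled lid points (outer face r 90..114, near both side ends) that look lid-blue, per angle"
    B=rgb.astype(int); out=[]
    ex=np.array([np.cos(CY),np.sin(CY),0]); ey=np.array([-np.sin(CY),np.cos(CY),0]); H=np.array([*CC,.046])+.058*ex
    for a in np.arange(0,2.41,.2):
        n=0;k=0
        for y in (-.07,-.06,.06,.07):
            for r in (.09,.1,.11,.122):
                P=H+ey*y+r*(-np.cos(a)*ex+np.sin(a)*np.array([0,0,1]))+.004*(np.sin(a)*ex+np.cos(a)*np.array([0,0,1]))
                u,v=np.round(proj(cam,P)).astype(int); c=B[v,u]; blue=c[2]>1.6*c[0] and c[2]>60
                if r<.12: n+=blue;k+=1
                else: n-=blue
        out.append((round(a,1),n))
    print(cam,out)
E
python3 - <<'E'
from h import *
for c in('top','scene'):
    lidscore(c,np.load(f'pics/{c}1.npy')[:,:,::-1])
    lidscore(c,ctrl.get_image(c))
E
```

```text
top [(np.float64(0.0), np.int64(3)), (np.float64(0.2), np.int64(1)), (np.float64(0.4), np.int64(3)), (np.float64(0.6), np.int64(3)), (np.float64(0.8), np.int64(0)), (np.float64(1.0), np.int64(0)), (np.float64(1.2), np.int64(0)), (np.float64(1.4), np.int64(4)), (np.float64(1.6), np.int64(4)), (np.float64(1.8), np.int64(6)), (np.float64(2.0), np.int64(6)), (np.float64(2.2), np.int64(12)), (np.float64(2.4), np.int64(8))]
top [(np.float64(0.0), np.int64(4)), (np.float64(0.2), np.int64(1)), (np.float64(0.4), np.int64(3)), (np.float64(0.6), np.int64(3)), (np.float64(0.8), np.int64(0)), (np.float64(1.0), np.int64(0)), (np.float64(1.2), np.int64(0)), (np.float64(1.4), np.int64(4)), (np.float64(1.6), np.int64(2)), (np.float64(1.8), np.int64(0)), (np.float64(2.0), np.int64(0)), (np.float64(2.2), np.int64(0)), (np.float64(2.4), np.int64(0))]
scene [(np.float64(0.0), np.int64(4)), (np.float64(0.2), np.int64(2)), (np.float64(0.4), np.int64(-2)), (np.float64(0.6), np.int64(0)), (np.float64(0.8), np.int64(2)), (np.float64(1.0), np.int64(2)), (np.float64(1.2), np.int64(2)), (np.float64(1.4), np.int64(-1)), (np.float64(1.6), np.int64(1)), (np.float64(1.8), np.int64(0)), (np.float64(2.0), np.int64(0)), (np.float64(2.2), np.int64(8)), (np.float64(2.4), np.int64(1))]
scene [(np.float64(0.0), np.int64(3)), (np.float64(0.2), np.int64(8)), (np.float64(0.4), np.int64(2)), (np.float64(0.6), np.int64(2)), (np.float64(0.8), np.int64(1)), (np.float64(1.0), np.int64(1)), (np.float64(1.2), np.int64(4)), (np.float64(1.4), np.int64(3)), (np.float64(1.6), np.int64(12)), (np.float64(1.8), np.int64(8)), (np.float64(2.0), np.int64(6)), (np.float64(2.2), np.int64(2)), (np.float64(2.4), np.int64(4))]
```

The lid has come along to about 1.65 rad. Continuing down the arc.

Request:
apply_moves:
  commands:
    - {"wx":0,"wy":0,"wz":0,"tx":0,"ty":-9.4,"tz":0,"fingers":-1}
    - {"wx":0,"wy":0,"wz":0,"tx":0,"ty":-8,"tz":-0.8,"fingers":-1}
    - {"wx":0,"wy":0,"wz":0,"tx":0,"ty":-8,"tz":0.2,"fingers":-1}
    - {"wx":0,"wy":0,"wz":0,"tx":0,"ty":-8,"tz":1,"fingers":-1}
    - {"wx":0,"wy":0,"wz":0,"tx":0,"ty":-7.8,"tz":1.8,"fingers":-1}
    - {"wx":0,"wy":0,"wz":0,"tx":0,"ty":-7.6,"tz":2.5,"fingers":-1}
    - {"wx":0,"wy":0,"wz":0,"tx":0,"ty":-7.3,"tz":3.3,"fingers":-1}
    - {"wx":0,"wy":0,"wz":0,"tx":0,"ty":-7,"tz":4,"fingers":-1}
    - {"wx":0,"wy":0,"wz":0,"tx":0,"ty":-6.5,"tz":4.7,"fingers":-1}
    - {"wx":0,"wy":0,"wz":0,"tx":0,"ty":0,"tz":0,"fingers":-1}

```text
time: 27.48
ee_pos: [0.5447, -0.2343, 0.1273]
orientation: [-1.993, -2.425, 0.002]
ft_force: [0.4, -0.1, -0.3]
width: 0.0006
```

```bash
python3 - <<'E'
from h import *
case()
for c in('top','scene'): lidscore(c,ctrl.get_image(c))
E
```

```text
t 27.48 case x,y 17.1 0.3 z 127.3 F [ 0.4 -0.1 -0.3]
top [(np.float64(0.0), np.int64(2)), (np.float64(0.2), np.int64(2)), (np.float64(0.4), np.int64(2)), (np.float64(0.6), np.int64(3)), (np.float64(0.8), np.int64(3)), (np.float64(1.0), np.int64(0)), (np.float64(1.2), np.int64(0)), (np.float64(1.4), np.int64(0)), (np.float64(1.6), np.int64(0)), (np.float64(1.8), np.int64(0)), (np.float64(2.0), np.int64(0)), (np.float64(2.2), np.int64(0)), (np.float64(2.4), np.int64(0))]
scene [(np.float64(0.0), np.int64(7)), (np.float64(0.2), np.int64(6)), (np.float64(0.4), np.int64(5)), (np.float64(0.6), np.int64(8)), (np.float64(0.8), np.int64(10)), (np.float64(1.0), np.int64(10)), (np.float64(1.2), np.int64(8)), (np.float64(1.4), np.int64(5)), (np.float64(1.6), np.int64(4)), (np.float64(1.8), np.int64(2)), (np.float64(2.0), np.int64(2)), (np.float64(2.2), np.int64(4)), (np.float64(2.4), np.int64(0))]
```

Request:
apply_moves:
  commands:
    - {"wx":0,"wy":0,"wz":0,"tx":0,"ty":-6,"tz":5,"fingers":-1}
    - {"wx":0,"wy":0,"wz":0,"tx":0,"ty":-5.5,"tz":5.9,"fingers":-1}
    - {"wx":0,"wy":0,"wz":0,"tx":0,"ty":-4.9,"tz":6.4,"fingers":-1}
    - {"wx":0,"wy":0,"wz":0,"tx":0,"ty":-4.2,"tz":6.9,"fingers":-1}
    - {"wx":0,"wy":0,"wz":0,"tx":0,"ty":-3.5,"tz":7.2,"fingers":-1}
    - {"wx":0,"wy":0,"wz":0,"tx":0,"ty":-1.4,"tz":3.8,"fingers":-1}
    - {"wx":0,"wy":0,"wz":0,"tx":0,"ty":-1.4,"tz":3.8,"fingers":-1}
    - {"wx":0,"wy":0,"wz":0,"tx":0,"ty":-1,"tz":3.9,"fingers":-1}
    - {"wx":0,"wy":0,"wz":0,"tx":0,"ty":-1,"tz":3.9,"fingers":-1}
    - {"wx":0,"wy":0,"wz":0,"tx":0,"ty":0,"tz":0,"fingers":-1}

```text
time: 28.82
ee_pos: [0.5175, -0.2399, 0.0807]
orientation: [-1.994, -2.427, 0.0]
ft_force: [0.4, -0.4, 0.1]
width: 0.0008
```

Request:
apply_moves:
  commands:
    - {"wx":0,"wy":0,"wz":0,"tx":0,"ty":-0.5,"tz":2.5,"fingers":-1}
    - {"wx":0,"wy":0,"wz":0,"tx":0,"ty":-0.5,"tz":2,"fingers":-1}
    - {"wx":0,"wy":0,"wz":0,"tx":0,"ty":0,"tz":1.5,"fingers":-1}
    - {"wx":0,"wy":0,"wz":0,"tx":0,"ty":0,"tz":1,"fingers":-1}
    - {"wx":0,"wy":0,"wz":0,"tx":0,"ty":0,"tz":0,"fingers":-1}

```text
time: 29.45
ee_pos: [0.5166, -0.2401, 0.074]
orientation: [-1.994, -2.427, 0.0]
ft_force: [-0.1, -0.4, -0.3]
width: 0.0005
```

Request:
apply_moves:
  commands:
    - {"wx":0,"wy":0,"wz":0,"tx":0,"ty":0,"tz":0.7,"fingers":-1}
    - {"wx":0,"wy":0,"wz":0,"tx":0,"ty":0,"tz":0.7,"fingers":-1}
    - {"wx":0,"wy":0,"wz":0,"tx":0,"ty":0,"tz":0.7,"fingers":-1}
    - {"wx":0,"wy":0,"wz":0,"tx":0,"ty":0,"tz":0,"fingers":-1}

```text
time: 29.95
ee_pos: [0.5166, -0.2401, 0.0734]
orientation: [1.993, 2.428, -0.001]
ft_force: [-3.3, 0.5, 8.6]
width: 0.0004
```

Firm stop at 8.6 N, with the fingertips at z 54.4 mm; a shut lid's top is at 54 mm. Retracting and taking the last look.

Request:
apply_moves:
  commands:
    - {"wx":0,"wy":0,"wz":0,"tx":0,"ty":0,"tz":-3,"fingers":-1}
    - {"wx":0,"wy":0,"wz":0,"tx":0,"ty":0,"tz":-20,"fingers":-1}
    - {"wx":0,"wy":0,"wz":0,"tx":0,"ty":0,"tz":-40,"fingers":-1}
    - {"wx":0,"wy":0,"wz":0,"tx":0,"ty":0,"tz":-50,"fingers":-1}
    - {"wx":0,"wy":0,"wz":0,"tx":0,"ty":0,"tz":-40,"fingers":-1}
    - {"wx":0,"wy":0,"wz":0,"tx":0,"ty":0,"tz":0,"fingers":-1}
    - {"wx":0,"wy":0,"wz":0,"tx":0,"ty":0,"tz":0,"fingers":-1}

```text
time: 30.82
ee_pos: [0.5161, -0.2398, 0.2241]
orientation: [-1.994, -2.426, 0.0]
ft_force: [-0.8, 0.2, -0.5]
width: 0.0008
```

```bash
python3 - <<'E'
from h import *
go(.52,-.24,.2,1.767)
s=snap('wrist','w9'); snap('scene','s9'); 
w=np.load('pics/w9.npy'); b=np.load('pics/s9.npy')
w=cv2.resize(w[60:300,100:420],(400,300)); b=cv2.resize(b[150:300,110:310],(400,300),interpolation=cv2.INTER_CUBIC)
b2=cv2.resize(np.load('pics/s9.npy')[100:340],(640,300))
cv2.imwrite('pics/fin.png',np.vstack([np.hstack([w,b]),np.pad(b2,((0,0),(0,160),(0,0)))]))
ex=np.array([np.cos(CY),np.sin(CY)]);ey=np.array([-ex[1],ex[0]])
for a in(0,.05,.1,.2):
  for n,(X,Y) in {'fl':(-58,78),'fr':(-58,-78)}.items():
    r=.116; z=.054+r*np.sin(a); P=np.array([*(CC+ex*(.058-r*np.cos(a))+ey*Y/1000),z])
    q=proj('wrist',P,s); q2=proj('scene',P); print(a,n,((q-[100,60])*1.25).round(0), ((q2-[110,150])*2+[400,0]).round(0))
E
```

```text
t 30.82 pos [ 0.5161 -0.2398  0.2241] yaw 1.766 tilt [-0.0013  0.001 ] w 0.0008 F [-0.8  0.2 -0.5]
wz -0.1 txyz [-1.   3.8 24.1]
0 fl [278. 104.] [576.  78.]
0 fr [104. 104.] [460. 115.]
0.05 fl [279. 105.] [575.  75.]
0.05 fr [103. 105.] [459. 111.]
0.1 fl [281. 106.] [575.  72.]
0.1 fr [101. 106.] [458. 108.]
0.2 fl [284. 110.] [574.  65.]
0.2 fr [ 98. 110.] [456. 102.]
```

View pics/fin.png

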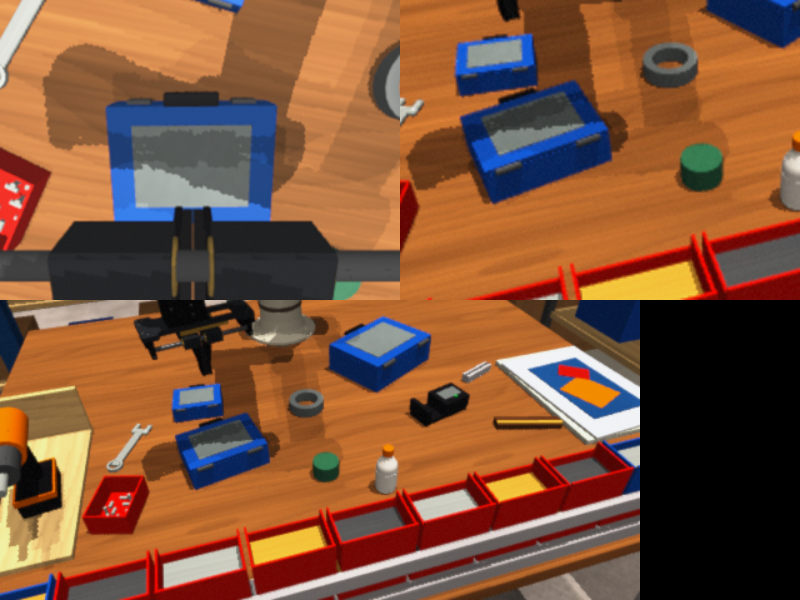

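The lid lies shut: its front corners in the scene view, at about (577,84) and (461,118), fit angle 0. The charger is empty and the bystanders are where they were. Handing in.

```bash
python3 -c "
from workcell import ctrl
print(ctrl.hand_in())"
```

```text
the job is handed in; nothing more can be done
None
```

I packed both parts, closed the lid and handed the job in at about 31 s of the 72 s allowed. `hand_in` gives no verdict.

**What I did:**
- **Battery:** I took it out of the charger by its ends and set it on the bench. Then I regripped it by its long sides and lowered it into its pocket. My first grip in the charger was too low, because the fingertips hung 2 mm below the battery, so I let go and regripped 8 mm higher before lifting.
- **Bit holder:** I lifted it off the rim, turned it about 75° and lowered it into its long pocket. This was done while the battery waited on the bench.
- **Lid:** I pushed it over from behind with closed fingers, no faster than about 1 rad/s by the commanded moves, and slower at the end.

**Last checks:**
- **Pockets:** With the lid still open, the wrist picture put the battery about 1 mm or less from its pocket centre in x and y. The holder was also within about 1 mm. Both had touched down at the height expected for the pocket floor. Their tilt was judged only from the pictures.
- **Lid:** It came to a firm stop at 8.6 N, with the fingertips at 54.4 mm; a shut lid's top is at 54 mm. The final scene picture also fits angle 0.
- **Bystanders:** None looked moved in the last picture; I did not measure them one by one.
- **Disagreements:** The case pose differed by about 2 mm and 0.01 rad between views, which is within the calibration. The last side-view corners were 3 to 6 pixels in an enlarged crop (about 2 to 3 camera pixels) off the prediction, on the side of lower rather than open.

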